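# Gang up sample blanks in a ratchet clamp

## Robot

A 6-joint arm with a two-finger parallel gripper is mounted at the origin on a cart in front of the work surface, level with it; the furniture and walls round the work are solid. World frame = base frame: x ahead of the robot, y to its left, z up, the work surface at z = 0. Lengths are in mm, angles in rad, forces in N, time in s.
With the tool pointing down it reaches from about 350 to 775 mm from the base axis. Payload 7.3 kg.
Tool frame: the origin (TCP) lies on the centre line of the jaws, within the pads' length; the fingertips stand 22 mm ahead of it and the grasp point (between the pads) lies 3 mm ahead of it; z points along the fingers, y is the direction in which the jaws open and shut (so a half turn about z gives the same grasp; the last joint's range is limited). The gripper opens to 92 mm and grips with 3 to 60 N. Pads are 19 mm wide; open, the fingers measure 130 mm over their backs; the gripper's body (75 mm by 190 mm) begins 47 mm behind the grasp point.
Start: joints at [1.016, 0.342, 1.524, -0, 1.275, -0.146], TCP at [208.679, 481.763, 248.741] pointing down, gripper open.
Joint ranges: [-2.53, 2.53], [-0.77, 2.02], [0.04, 2.7], [-1, 4.14], [0.28, 2.66], [-3.11, 3.11]. Speed limits (rad/s): [2.57, 2.57, 3.14, 3.14, 3.14, 3.14].

## Interface

Orientations are given as [roll, pitch, yaw] about the fixed x, y, z axes, in that order (R = Rz(yaw) Ry(pitch) Rx(roll)).
In Python, from plant import bot gives the robot as it stands.
- The arm moves only by the tool play_rows, never from a script. Its argument "moves" is one flat list of numbers, 5 for each row, row after row: the closure in counts, from 0 (fully open) to 255 (shut), then the shift along the tool's x, y, z in mm, then the turn about the tool's z in degrees. A call has 1 to 8 rows; each row is the pose to reach, as a shift and turn from the pose commanded when the call began, along the tool's axes at that moment; what a row does not reach only later rows make up. A row lasts 1/12 s, in which the tool goes at most 41.7 mm and 7.16 degrees, less where a joint would pass 70% of its speed; a pose out of reach is approached as far as the arm can. A call with a gripper value outside its range is refused whole. The fingers move at their own pace and stop on an object; the grip force is fixed at half the most. Time passes only in rows, so rows that repeat a pose let the fingers close. It gives the time, the measured TCP pose, the force and the opening at its end, in the units of the state.
- bot.get_obs(): the state, without advancing time (a new reading comes with each control period).
- bot.capture(name): name is "side" or "top"; returns a dict with "color" (384x512x3 uint8, red, green, blue), "fx", "fy", "cx", "cy" (pixels), "k1" (the pictures are not rectified: a ray, as slopes to the right and down, at radius r is drawn at 1 + k1 r^2 times it, then the intrinsics apply), "world_to_cam" (4x4, takes a point from world to camera coordinates). Camera axes: x right, y down, z forward; pixel columns grow to the right and rows downward; lengths in mm; the calibration is good to about 2 mm. A picture is of the moment at which its call begins. There is no depth.
- bot.close_job(): hands the job in, once; it reports no verdict.
The state is a dict: "time": time; "joint_positions": joint angles; "dq": joint speeds; "tau": joint torques, N m; "tool_pos": TCP position; "tcp_rot": TCP orientation; "contact_force": force on the tool from outside, world axes, zero at the start; "moment": the same for the moment, N m; "grip_width": finger opening in mm.
Only numpy, scipy, OpenCV 4.12 (cv2) and the standard library are available. Lean on these libraries where they do the work, as an engineer would, in place of code of your own. Each camera call takes 0.05 s, during which the arm holds its last target.

## Task

Gang up all the square wooden sample blanks in the bench clamp for painting. Set the ratchet lever to loosen and work the handle to and fro until the jaw is open wide enough, and lay every blank flat on the bed between the black pressure bar and the fence, side by side, crosswise and centred on the bed. Then flip the lever to tighten and ratchet the jaw in, without pushing it by hand, until the row is squeezed tight, with the sprung bar pushed in about 5 mm; leave the lever on tighten and do not disturb the small vials behind the clamp.

Things in the scene. Friction and masses are not known exactly. Their poses are not given: they have to be found in the camera images.
- clamp: Aluminium bench clamp, fixed. Origin on the table under the bed's middle; y runs from handle to fence, x roughly away from the robot. Bed: flat plate, top 10 mm up, x -60 to 60, y -198 to 86 mm. Dark steel fence at its +y end (56 mm wide, 24 mm over the bed). The jaw (52 mm wide, 23 high) slides along y to the fence. Behind it gear housing and ratchet handle, vertical axis at x 0, y -136 mm.
- fence_foot (a point): Middle of the fence's clamping face, at the height of the bed top (10 mm). Axes as the clamp's; the blanks lie on its -y side.
- bar_face (a point): Middle of the lower edge of the pressure bar's face, which looks at the fence (+y), at bed height. The bar is 52 mm wide, 20 mm high and 6 mm thick; it rides on the jaw's front on two sprung pins.
- jaw (a joint): Gap in m between the fence and the unsprung pressure bar: 0 shut, 0.112 widest. The jaw moves only with the ratchet's wheel, 18 mm per rad, stiffly (about 30 N), and stays where it is left, also when squeezing. If the bar is pushed in, the blanks' room is this gap plus the bar's joint value.
- pressure_bar (a joint): How far in m the sprung bar is pushed back into the jaw: 0 free, 0.008 at its stop; spring 1.5 N per mm.
- handle (a joint): Angle of the ratchet handle in rad about the vertical, counterclockwise from above positive; 0: arm along the clamp's -y axis; stops at -0.65 and 0.65. Positive swings the knob toward the clamp's +x (away from the robot). The wheel has 20 teeth (0.314 rad each): up to one tooth of a stroke is idle before the pawl catches, and several strokes are needed.
- knob (a point): Black upright knob at the end of the handle's arm, 125 mm from the handle's axis; 22 mm in diameter, 49 mm high. This point is on its axis, 26 mm above its foot. Its top is 112 mm and its foot, on the arm (18 mm wide), about 64 mm above the table. About 6 N at the knob drive the jaw, 1 N swings it free.
- lever (a joint): Ratchet's direction lever, a weighted tumbler: lean in rad, at rest 0.25 to 0.51 to either side. The handle drives the jaw when swung the way the lever leans and free-wheels the other way. Positive (toward the clamp's +x) is tighten: swings to +x close the jaw. Negative is loosen: swings to -x open it. Pushed past upright it falls over by itself; it rocks as teeth click by.
- lever_ball (a point): Centre of the steel ball, 18 mm in diameter, on top of the direction lever, 40 mm above the lever's pivot; the stem below it is 7 mm thick.
- lever_pivot (a point): Pivot of the direction lever on the handle, 33 mm from the handle's axis toward the knob, 62 mm above the table. The lever tips sideways to the handle's arm, turning with it. A flat fork 64 mm wide, its top 66 mm above the table, surrounds it.
- blank0: Plain wooden sample blank, a square bar 62 x 18 x 18 mm, 25 g, all alike; origin at its centre, x along its length. Lies on the table to the left of the clamp. Three to five of these are present. To lay them close side by side grip them by their two ends (62 mm).
- blank1: Plain wooden sample blank, a square bar 62 x 18 x 18 mm, 25 g, all alike; origin at its centre, x along its length. Lies on the table to the left of the clamp. Three to five of these are present. To lay them close side by side grip them by their two ends (62 mm).
- blank2: Plain wooden sample blank, a square bar 62 x 18 x 18 mm, 25 g, all alike; origin at its centre, x along its length. Lies on the table to the left of the clamp. Three to five of these are present. To lay them close side by side grip them by their two ends (62 mm).
- blank3: Plain wooden sample blank, a square bar 62 x 18 x 18 mm, 25 g, all alike; origin at its centre, x along its length. Lies on the table to the left of the clamp. Three to five of these are present. To lay them close side by side grip them by their two ends (62 mm).
- blank4: Plain wooden sample blank, a square bar 62 x 18 x 18 mm, 25 g, all alike; origin at its centre, x along its length. Lies on the table to the left of the clamp. Three to five of these are present. To lay them close side by side grip them by their two ends (62 mm).
- vial_b2: Small capped sample vial, 23 mm across, 56 mm high, bystander; leave it alone.
- vial_c3: Small capped sample vial, 23 mm across, 56 mm high, bystander; leave it alone.

How it is judged (in metres and radians):
On the way, in this order (a step that is already met when the one before it is completed fails the run):
1. the jaw has been opened to more than 54 mm, the room for three blanks (value of joint jaw above 0.054 m), for 0.2 s.
2. every blank lies on the bed between bar and fence, crosswise (within 0.3 rad) and centred within 12 mm (x of blank0 in the frame of fence_foot between -0.012 and 0.012 m and z of blank0 in the frame of fence_foot between 0.004 and 0.014 m and y of each of blank0, blank1, blank2, blank3, blank4 in the frame of fence_foot below -0.005 m and angle between the x axis of each of blank0, blank1, blank2, blank3, blank4 and the x axis of clamp, either way round below 0.3 rad and y of each of blank0, blank1, blank2, blank3, blank4 in the frame of bar_face above 0.005 m and x of blank1 in the frame of fence_foot between -0.012 and 0.012 m and z of blank1 in the frame of fence_foot between 0.004 and 0.014 m and x of blank2 in the frame of fence_foot between -0.012 and 0.012 m and z of blank2 in the frame of fence_foot between 0.004 and 0.014 m and x of blank3 in the frame of fence_foot between -0.012 and 0.012 m and z of blank3 in the frame of fence_foot between 0.004 and 0.014 m and x of blank4 in the frame of fence_foot between -0.012 and 0.012 m and z of blank4 in the frame of fence_foot between 0.004 and 0.014 m), for 0.2 s.
3. the row is squeezed: the bar is pushed in more than 3 mm and the lever leans to tighten (value of joint pressure_bar above 0.003 m and value of joint lever above 0.1 rad), for 0.2 s.
At the end, for the whole second after the job is handed in: Every blank is at rest on the bed between the pressure bar and the fence, flat, square with the clamp within 0.1 rad and centred across the bed within 12 mm; the pressure bar is pushed in more than 3 mm and the lever leans to tighten (all of step 3 and x of blank0 in the frame of fence_foot between -0.012 and 0.012 m and z of blank0 in the frame of fence_foot between 0.004 and 0.014 m and y of each of blank0, blank1, blank2, blank3, blank4 in the frame of fence_foot below -0.005 m and angle between the x axis of each of blank0, blank1, blank2, blank3, blank4 and the x axis of clamp, either way round below 0.1 rad and y of each of blank0, blank1, blank2, blank3, blank4 in the frame of bar_face above 0.005 m and linear speed of each of blank0, blank1, blank2, blank3, blank4 below 0.02 m/s and x of blank1 in the frame of fence_foot between -0.012 and 0.012 m and z of blank1 in the frame of fence_foot between 0.004 and 0.014 m and x of blank2 in the frame of fence_foot between -0.012 and 0.012 m and z of blank2 in the frame of fence_foot between 0.004 and 0.014 m and x of blank3 in the frame of fence_foot between -0.012 and 0.012 m and z of blank3 in the frame of fence_foot between 0.004 and 0.014 m and x of blank4 in the frame of fence_foot between -0.012 and 0.012 m and z of blank4 in the frame of fence_foot between 0.004 and 0.014 m); the robot touches nothing.
It fails at once if the jaw or its bar is pushed with the gripper (over 15 N) instead of the ratchet (contact force between the fingers and jaw above 15 N).
It fails at once if a vial is shifted more than 3 cm (distance of any of vial_b2, vial_c3 from where it was at the start of the episode above 0.03 m).
Of blank0, blank1, blank2, blank3, blank4 only 3 to 5 are there at a start; the rules pass over those that are not, and their reading is None.
At some moment in a run one of blank0, blank1, blank2, blank3, blank4 may be knocked a few centimetres aside while the robot is not near it.
Once in a run the grip may slacken for a moment while it holds something.
It also fails if it takes over 210 s, if anything falls off the work surface, if the arm or the gripper's body presses on something with over 40 N, if the wrist force passes 120 N, or if a joint passes its speed limit or range.

## Working session

There is one attempt and no reset: what is moved stays moved. The work goes in short steps, Python scripts to look and compute and a tool call to move; the robot and the scene stay as the last step left them, time stands still between calls to the robot, and variables do not carry over. Pictures are saved under pics/ and viewed, and the job is handed in when it is done.

Besides the shell and the picture viewer there is one more tool, called after ">>>" as name(argument=value, ...) on one line, values as JSON. play_rows: Moves the arm, as the interface text tells. Its arguments: {"type":"object","properties":{"moves":{"type":"array","items":{"type":"number"}}},"required":["moves"]}

```bash
ls -la; mkdir -p pics
python3 - <<'E'
from plant import bot
import cv2,numpy as np
o=bot.get_obs();print(o)
for n in("side","top"):
    c=bot.capture(n);cv2.imwrite(f"pics/{n}0.png",c["color"][:,:,::-1])
    print({k:v for k,v in c.items() if k!="color"})
E
```

```text
total 12
drwxr-xr-x  3 agent agent 4096 Dec  6 04:57 .
drwxr-xr-x 23 root  root  4096 Dec  6 04:57 ..
drwxr-xr-x  2 agent agent 4096 Dec  6 04:57 pics
{'time': 0.0, 'joint_positions': array([ 1.01601192e+00,  3.42733060e-01,  1.52500288e+00,  1.38720807e-05,
        1.27542689e+00, -1.46000540e-01]), 'dq': array([ 0.00096286, -0.00047027, -0.00114089,  0.00182533,  0.00066032,
        0.00040558]), 'tau': array([-2.13258623e-03, -4.31236410e+01, -2.44220728e+01,  7.18446798e-02,
        5.58802695e-02, -1.16860128e-04]), 'tool_pos': array([208.46069322, 481.43066613, 248.04451988]), 'tcp_rot': array([-3.14004112e+00, -2.41556107e-04,  2.73280455e+00]), 'contact_force': array([-0.01136131, -0.03678753,  0.47604559]), 'moment': array([ 0.0056437 , -0.01584238,  0.02179875]), 'grip_width': 91.76636576357316}
{'fx': 476.65036482660645, 'fy': 476.65036482660645, 'cx': 258.6164297103086, 'cy': 183.54572238082596, 'k1': 0.0660139508415025, 'world_to_cam': array([[-9.06621002e-01, -4.21864470e-01,  8.29028091e-03,
         5.72477899e+02],
       [-2.00267087e-01,  4.12930412e-01, -8.88471479e-01,
         1.93132167e+02],
       [ 3.71391240e-01, -8.07167172e-01, -4.58856952e-01,
         1.32599998e+03],
       [ 0.00000000e+00,  0.00000000e+00,  0.00000000e+00,
         1.00000000e+00]])}
{'fx': 499.79316315691426, 'fy': 499.79316315691426, 'cx': 250.24496166403182, 'cy': 198.55697220026056, 'k1': -0.11882892945624003, 'world_to_cam': array([[ 2.13940237e-02, -9.99700254e-01, -1.19036620e-02,
         7.08150849e+01],
       [-9.82658852e-01, -1.88328768e-02, -1.84463825e-01,
         5.98313651e+02],
       [ 1.84184352e-01,  1.56436623e-02, -9.82767216e-01,
         1.38254114e+03],
       [ 0.00000000e+00,  0.00000000e+00,  0.00000000e+00,
         1.00000000e+00]])}
```

View pics/top0.png

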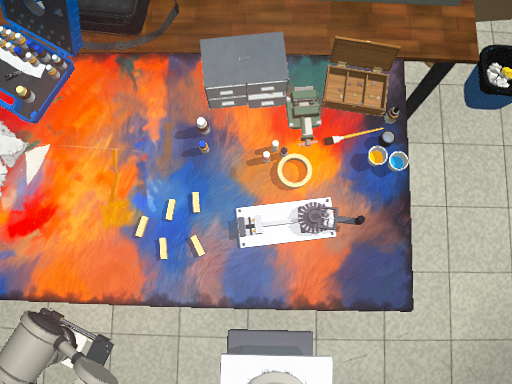

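View pics/side0.png

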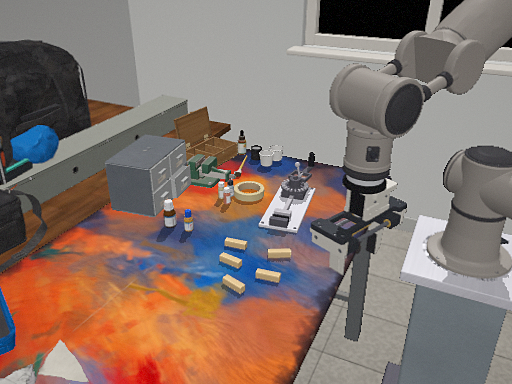

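```bash
cat > h.py <<'E'
from plant import bot
import cv2,numpy as np
def cap(n,save=None):
    c=bot.capture(n)
    c["K"]=np.array([[c["fx"],0,c["cx"]],[0,c["fy"],c["cy"]],[0,0,1]]);c["D"]=np.array([c["k1"],0,0,0,0.])
    c["bgr"]=np.ascontiguousarray(c["color"][:,:,::-1])
    if save: cv2.imwrite("pics/"+save,c["bgr"])
    return c
def proj(c,P):
    P=np.atleast_2d(np.array(P,float));W=c["world_to_cam"]
    q,_=cv2.projectPoints(P,cv2.Rodrigues(W[:3,:3])[0],W[:3,3],c["K"],c["D"]);return q[:,0]
def ray(c,uv):
    u=cv2.undistortPoints(np.array(uv,float).reshape(-1,1,2),c["K"],c["D"])[:,0]
    W=c["world_to_cam"];R=W[:3,:3]
    return -R.T@W[:3,3],np.c_[u,np.ones(len(u))]@R
def plane(c,uv,z):
    o,d=ray(c,uv);return o+d*((z-o[2])/d[:,2])[:,None]
def tri(c1,p1,c2,p2):
    o1,d1=ray(c1,[p1]);o2,d2=ray(c2,[p2]);d1=d1[0]/np.linalg.norm(d1);d2=d2[0]/np.linalg.norm(d2)
    t=np.linalg.lstsq(np.c_[d1,-d2],o2-o1,rcond=None)[0]
    a,b=o1+t[0]*d1,o2+t[1]*d2
    return (a+b)/2,np.linalg.norm(a-b)
def crop(c,name,x0,y0,x1,y1,s):
    cv2.imwrite("pics/"+name,cv2.resize(c["bgr"][y0:y1,x0:x1],None,fx=s,fy=s,interpolation=cv2.INTER_CUBIC))
E
python3 - <<'E'
from h import *
t=cap("top");s=cap("side")
crop(t,"tc0.png",225,185,375,260,5)
crop(s,"sc0.png",250,140,330,240,6)
def blanks(c,roi,z):
    hsv=cv2.cvtColor(c["bgr"],cv2.COLOR_BGR2HSV)
    m=cv2.inRange(hsv,(12,40,150),(32,160,255))
    x0,y0,x1,y1=roi;mm=np.zeros_like(m);mm[y0:y1,x0:x1]=m[y0:y1,x0:x1]
    cs,_=cv2.findContours(mm,cv2.RETR_EXTERNAL,cv2.CHAIN_APPROX_NONE)
    for k in cs:
        if cv2.contourArea(k)<50: continue
        r=cv2.minAreaRect(k);b=plane(c,cv2.boxPoints(r),z)
        l1=np.linalg.norm(b[1]-b[0]);l2=np.linalg.norm(b[2]-b[1])
        e=b[1]-b[0] if l1>l2 else b[2]-b[1]
        print(np.round(r[0],1),cv2.contourArea(k),"xy",b.mean(0).round(1)[:2],"len",round(l1,1),round(l2,1),"ang",round(np.degrees(np.arctan2(e[1],e[0]))%180,1))
blanks(t,(125,180,215,265),15)
print(plane(t,[[410,300],[240,246],[237,210],[331,199],[335,237]],10).round(0))
E
```

```text
[162.9 248. ] 115.0 xy [452.3 336.3] len 20.1 59.8 ang 6.6
[196.9 245.3] 108.0 xy [462.6 236.5] len 19.6 62.0 ang 28.6
[141.6 225.9] 133.0 xy [516.3 403.3] len 63.5 22.1 ang 164.7
[170.3 209. ] 111.0 xy [568.6 320. ] len 61.6 20.7 ang 171.6
[132.8 210.7] 108.0 xy [561.1 432.4] len 87.6 44.5 ang 1.6
[195.6 201.9] 105.0 xy [591.5 245.4] len 19.0 60.8 ang 5.8
[[ 315. -386.   10.]
 [ 464.  111.   10.]
 [ 570.  122.   10.]
 [ 609. -157.   10.]
 [ 495. -168.   10.]]
```

View pics/tc0.png

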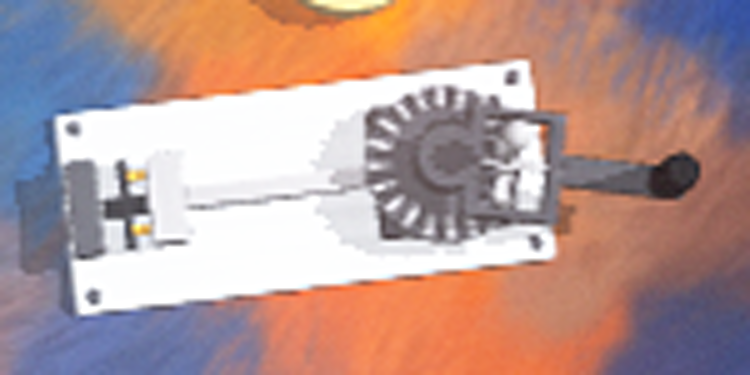

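View pics/sc0.png

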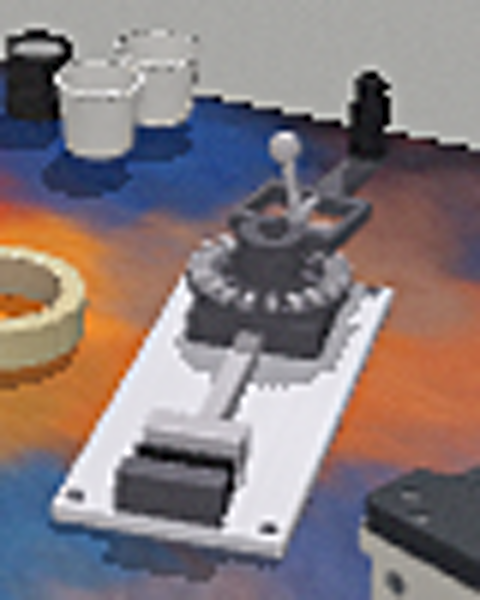

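```bash
python3 - <<'E'
from h import *
t=cap("top");s=cap("side")
L=np.array([[-60,86],[60,86],[60,-198],[-60,-198]],float)
def fit(W):
    a=L-L.mean(0);b=W-W.mean(0)
    th=np.arctan2((a[:,0]*b[:,1]-a[:,1]*b[:,0]).sum(),(a*b).sum())
    R=np.array([[np.cos(th),-np.sin(th)],[np.sin(th),np.cos(th)]])
    o=W.mean(0)-R@L.mean(0);return o,th,W-(L@R.T+o)
for c,px in ((t,np.array([[77,316],[55,115],[530,60],[556,258]])/5+[225,185]),):
    W=plane(c,px,10)[:,:2];print(W.round(1));o,th,r=fit(W);print(o,th,r.round(1))
px=np.array([[283,557],[52,518],[388,290]])/6+[250,140]
print(plane(s,px,10).round(1))
print("ball",tri(t,np.array([515,150])/5+[225,185],s,np.array([285,147])/6+[250,140]))
print("knob top",tri(t,np.array([680,168])/5+[225,185],s,np.array([373,80])/6+[250,140]))
R=np.array([[np.cos(th),-np.sin(th)],[np.sin(th),np.cos(th)]])
loc=lambda p,c,z: (plane(c,p,z)[:,:2]-o)@R
print("top knob ray at z112", loc([np.array([672,170])/5+[225,185]],t,112))
print("fence right edge top z34", loc(np.array([[103,210]])/5+[225,185],t,34), "bar left edge z30",loc(np.array([[117,180],[130,205]])/5+[225,185],t,30),"jaw",loc(np.array([[150,200],[188,195]])/5+[225,185],t,33))
print("vials",plane(t,[[266,156],[276,145],[283,150]],56).round(0))
# lever overlay: project ball for lean+-0.38, handle th from knob
T4=t.copy()
E
python3 - <<'E'
from h import *
t=cap("top");s=cap("side")
crop(t,"tc1.png",310,195,370,240,12);crop(s,"sc1.png",285,150,320,185,16)
E
```

```text
[[ 457.3  109.3]
 [ 576.1  125.3]
 [ 614.7 -156.6]
 [ 496.6 -171.2]]
[528.57142237  32.16905311] 0.13619097375395614 [[-0.2  0.1]
 [-0.2 -0.2]
 [-0.2 -0.8]
 [ 0.6  1. ]]
[[ 451.3  120.8   10. ]
 [ 567.3  137.7   10. ]
 [ 496.2 -165.7   10. ]]
ball (array([ 548.46003663, -133.37994051,  102.72694522]), np.float64(5.457566307386155))
knob top (array([ 534.29908399, -224.80366968,  110.74014098]), np.float64(3.8524222765388307))
top knob ray at z112 [[ -28.01851022 -250.27939946]]
fence right edge top z34 [[-3.03683245 63.77367075]] bar left edge z30 [[14.00660523 53.72491953]
 [-1.42611793 47.89718115]] jaw [[-0.26713656 36.06463513]
 [ 0.0723341  13.85005855]]
vials [[724.  40.  56.]
 [758.  11.  56.]
 [744. -10.  56.]]
```

View pics/tc1.png

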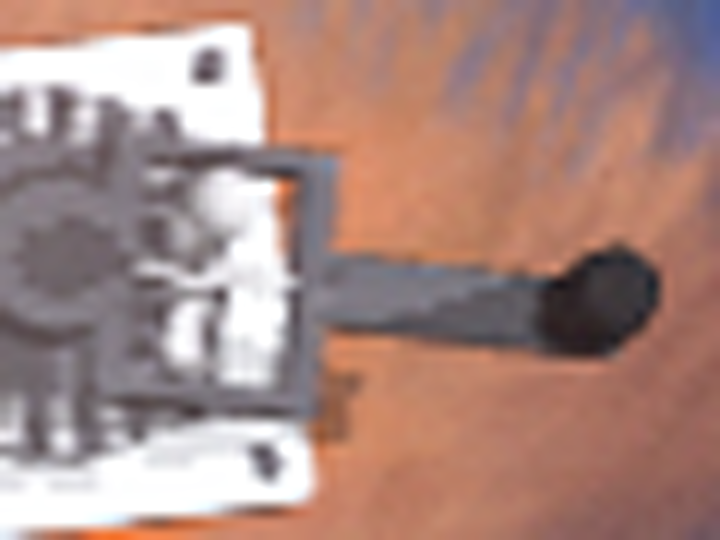

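View pics/sc1.png

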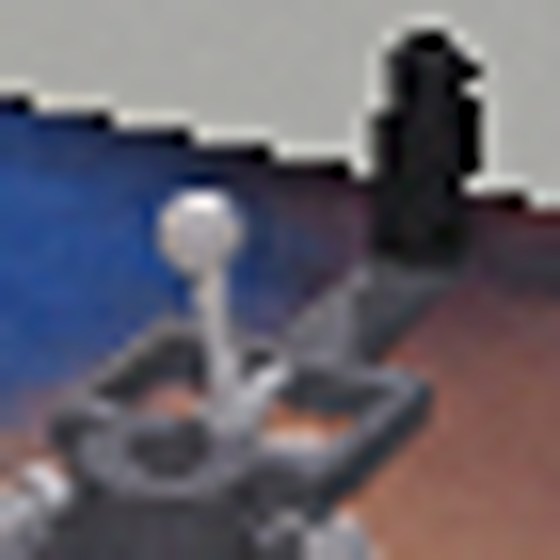

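```bash
cat >> h.py <<'E'
O=np.array([528.6,32.2]);TH=0.1362
RC=np.array([[np.cos(TH),-np.sin(TH)],[np.sin(TH),np.cos(TH)]])
def loc(w): return (np.atleast_2d(w)[:,:2]-O)@RC
def wor(l): return np.atleast_2d(l)[:,:2]@RC.T+O
E
python3 - <<'E'
from h import *
t=cap("top");s=cap("side")
p,e=tri(t,[310+228/12,195+200/12],s,[285+200/16,150+233/16]);print(p,e,loc(p))
for th in(-.24,):
  for le in (-.4,.4):
    a=np.array([33*np.sin(th),-136-33*np.cos(th)]);tan=np.array([np.cos(th),np.sin(th)])
    b=a+40*np.sin(le)*tan; P=np.r_[wor(b)[0],62+40*np.cos(le)];print(le,b,P,proj(t,P),proj(s,P))
k=np.array([125*np.sin(-.24),-136-125*np.cos(-.24)]);P=np.r_[wor(k)[0],112];print(P,proj(t,P),proj(s,P))
E
```

```text
[ 554.29416529 -137.67876113  100.25962265] 2.733688139616604 [[   2.39019594 -171.79426817]]
-0.4 [ -22.97445963 -164.35152266] [ 528.15383827 -133.74893713   98.84243976] [[327.70745426 221.51084748]] [[304.0295829  166.78512007]]
0.4 [   7.28608629 -171.75678368] [ 559.13962571 -136.97686324   98.84243976] [[328.79755911 210.49675371]] [[295.64782564 164.68759587]]
[ 534.11427135 -226.86772079  112.        ] [[362.02250671 219.28961475]] [[311.88476435 152.70902664]]
```

```bash
cat >> h.py <<'E'
from scipy.spatial.transform import Rotation as Ro
YAW=TH+np.pi/2
def plan(targets,yaw=YAW,frame="c"):
    """targets: list of (x,y,z) in clamp-local xy (frame c) or world (w); prints shifts in tool axes"""
    ob=bot.get_obs();p=ob["tool_pos"];R=Ro.from_euler("xyz",ob["tcp_rot"]).as_matrix()
    Rn=np.array([[np.cos(ob["tcp_rot"][2]),np.sin(ob["tcp_rot"][2]),0],[np.sin(ob["tcp_rot"][2]),-np.cos(ob["tcp_rot"][2]),0],[0,0,-1]])
    turn=np.degrees((ob["tcp_rot"][2]-yaw+np.pi/2)%np.pi-np.pi/2)
    print("t %.1f at"%ob["time"],p.round(1),"loc",loc(p).round(1),"yaw %.3f"%ob["tcp_rot"][2],"grip %.1f"%ob["grip_width"],"F",ob["contact_force"].round(1),"turn %.1f"%turn)
    for q in targets:
        w=np.r_[wor(q[:2])[0],q[2]] if frame=="c" else np.array(q,float)
        print(q,"->",(Rn.T@(w-p)).round(1))
E
python3 - <<'E'
from h import *
plan([(388,175,248)],frame="w"); plan([(40,-171,248)])
E
```

```text
t 0.5 at [208.7 481.8 248.7] loc [[-255.9  488.8]] yaw 2.733 grip 91.9 F [-0.3  0.3  0.4] turn 58.8
(388, 175, 248) -> [-286.5 -210.2    0.7]
t 0.5 at [208.7 481.8 248.7] loc [[-255.9  488.8]] yaw 2.733 grip 91.9 F [-0.3  0.3  0.4] turn 58.8
(40, -171, 248) -> [-595.1 -410.8    0.7]
```

>>> play_rows(moves=[255,-595,-411,0,58.8,255,-595,-411,0,58.8,255,-595,-411,0,58.8,255,-595,-411,0,58.8,255,-595,-411,0,58.8,255,-595,-411,0,58.8,255,-595,-411,0,58.8,255,-595,-411,0,58.8])

```text
time: 1.17
tool_pos: [385.7, 197.1, 249.0]
tcp_rot: [3.141, -0.0, 1.727]
contact_force: [0.6, 0.9, 0.7]
grip_width: 43.2
```

```bash
python3 -c "
from h import *
plan([(40,-171,248),(40,-171,150),(40,-171,102)])"
```

```text
t 1.2 at [385.7 197.1 249. ] loc [[-119.2  182.7]] yaw 1.727 grip 43.2 F [0.6 0.9 0.7] turn 1.1
(40, -171, 248) -> [-356.8  152.2    1. ]
(40, -171, 150) -> [-356.8  152.2   99. ]
(40, -171, 102) -> [-356.8  152.2  147. ]
```

>>> play_rows(moves=[255,-356,152,0,1.1,255,-356,152,0,1.1,255,-356,152,0,1.1,255,-356,152,0,1.1,255,-356,152,0,1.1,255,-356,152,0,1.1,255,-356,152,0,1.1,255,-356,152,0,1.1])

```text
time: 1.83
tool_pos: [564.4, -84.6, 248.8]
tcp_rot: [3.141, -0.0, 1.713]
contact_force: [1.3, 0.5, 0.2]
grip_width: 0.3
```

```bash
python3 -c "
from h import *
plan([(40,-171,248),(40,-171,150),(40,-171,102)])"
```

```text
t 1.8 at [564.4 -84.6 248.8] loc [[  19.6 -120.6]] yaw 1.713 grip 0.3 F [1.3 0.5 0.2] turn 0.4
(40, -171, 248) -> [-50.6  20.1   0.8]
(40, -171, 150) -> [-50.6  20.1  98.8]
(40, -171, 102) -> [-50.6  20.1 146.8]
```

Finish the approach, then descend beside the ball.

>>> play_rows(moves=[255,-51,20,0,0.4,255,-51,20,0,0.4,255,-51,20,40,0.4,255,-51,20,80,0.4,255,-51,20,110,0.4,255,-51,20,135,0.4,255,-51,20,147,0.4,255,-51,20,147,0.4])

```text
time: 2.5
tool_pos: [588.8, -129.6, 98.1]
tcp_rot: [-3.136, -0.003, 1.706]
contact_force: [-0.9, 0.2, 0.1]
grip_width: 0.7
```

```bash
python3 -c "
from h import *
plan([(-1,-169,102),(-5,-169,102),(40,-171,102)])
t=cap('top');s=cap('side');crop(t,'tc2.png',290,180,375,250,8);crop(s,'sc2.png',250,110,350,210,6)"
```

```text
t 2.5 at [ 588.8 -129.6   98.1] loc [[  37.7 -168.4]] yaw 1.706 grip 0.7 F [-0.9  0.2  0.1] turn -0.0
(-1, -169, 102) -> [ -0.6 -38.7  -3.9]
(-5, -169, 102) -> [ -0.6 -42.7  -3.9]
(40, -171, 102) -> [-2.6  2.3 -3.9]
```

View pics/sc2.png

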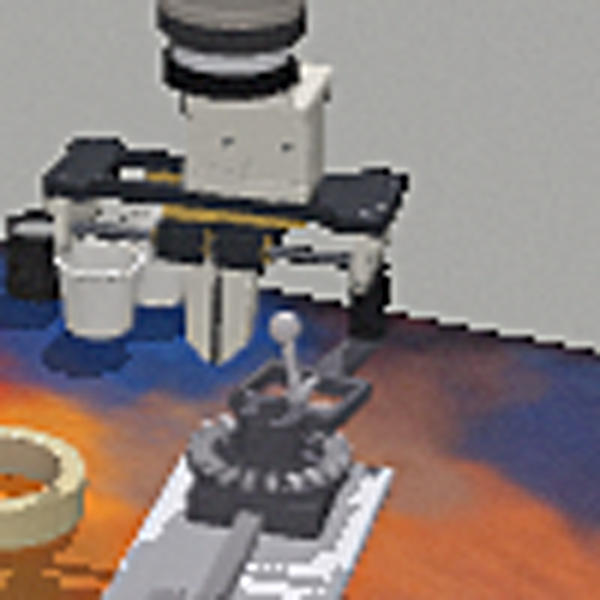

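>>> play_rows(moves=[255,0,-8,-3,0,255,0,-16,-3,0,255,0,-24,-3,0,255,0,-32,-3,0,255,0,-40,-3,0,255,0,-44,-3,0,255,0,-30,-3,0,255,0,0,-3,0])

```text
time: 3.27
tool_pos: [588.6, -130.3, 105.4]
tcp_rot: [-3.14, -0.001, 1.705]
contact_force: [0.5, -1.1, -0.7]
grip_width: 0.4
```

```bash
python3 -c "
from h import *
plan([(40,-171,102)])
t=cap('top');s=cap('side');crop(t,'tc3.png',290,180,375,250,8);crop(s,'sc3.png',250,110,350,210,6)"
```

```text
t 3.3 at [ 588.6 -130.3  105.4] loc [[  37.4 -169.1]] yaw 1.705 grip 0.4 F [ 0.5 -1.1 -0.7] turn -0.1
(40, -171, 102) -> [-1.9  2.6  3.4]
```

View pics/sc3.png

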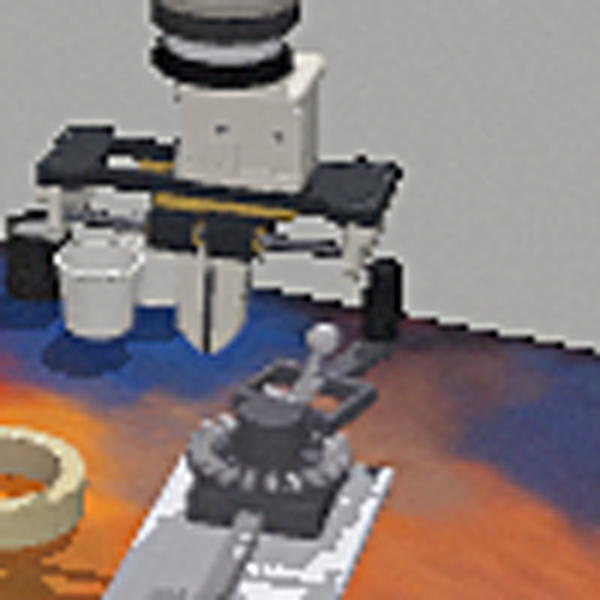

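View pics/tc3.png

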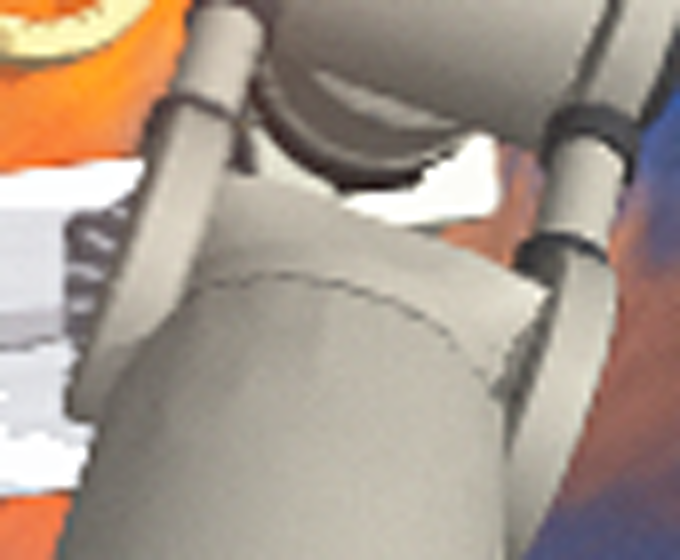

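```bash
python3 -c "
from h import *
s=cap('side')
for th in (-.65,-.5,-.4,-.3,-.24,-.1,.3,.65):
  k=np.array([125*np.sin(th),-136-125*np.cos(th)]);print(th,k.round(1),wor(k).round(0),proj(s,np.r_[wor(k)[0],112]).round(1))
  for le in(-.4,.4):
    a=np.array([33*np.sin(th),-136-33*np.cos(th)]);tan=np.array([np.cos(th),np.sin(th)])
    b=a+40*np.sin(le)*tan; print('  ',le,b.round(0),proj(s,np.r_[wor(b)[0],62+40*np.cos(le)]).round(1))
plan([(0,-255,200),(0,-255,98)])
"
```

```text
-0.65 [ -75.6 -235.5] [[ 486. -211.]] [[323.9 156.8]]
   -0.4 [ -32. -153.] [[306.1 168.6]]
   0.4 [  -8. -172.] [[300.  165.3]]
-0.5 [ -59.9 -245.7] [[ 503. -219.]] [[319.9 155.1]]
   -0.4 [ -29. -157.] [[305.5 167.9]]
   0.4 [  -2. -172.] [[298.4 165. ]]
-0.4 [ -48.7 -251.1] [[ 514. -223.]] [[316.9 154.1]]
   -0.4 [ -27. -160.] [[305.  167.4]]
   0.4 [   1. -172.] [[297.4 164.8]]
-0.3 [ -36.9 -255.4] [[ 527. -226.]] [[313.8 153.2]]
   -0.4 [ -25. -163.] [[304.4 167. ]]
   0.4 [   5. -172.] [[296.3 164.7]]
-0.24 [ -29.7 -257.4] [[ 534. -227.]] [[311.9 152.7]]
   -0.4 [ -23. -164.] [[304.  166.8]]
   0.4 [   7. -172.] [[295.6 164.7]]
-0.1 [ -12.5 -260.4] [[ 552. -227.]] [[307.2 151.8]]
   -0.4 [ -19. -167.] [[303.  166.3]]
   0.4 [  12. -170.] [[294.1 164.7]]
0.3 [  36.9 -255.4] [[ 600. -216.]] [[293.  150.6]]
   -0.4 [  -5. -172.] [[299.3 165.1]]
   0.4 [  25. -163.] [[290.  165.1]]
0.65 [  75.6 -235.5] [[ 636. -191.]] [[280.9 151.3]]
   -0.4 [   8. -172.] [[295.6 164.7]]
   0.4 [  32. -153.] [[287. 166.]]
t 3.4 at [ 591.3 -130.1  105. ] loc [[  40.1 -169.3]] yaw 1.707 grip 0.4 F [ 0.2  0.2 -0.4] turn 0.0
(0, -255, 200) -> [-85.7 -40.2 -95. ]
(0, -255, 98) -> [-85.7 -40.2   7. ]
```

>>> play_rows(moves=[0,0,0,-35,0,0,-30,-10,-65,0,0,-55,-40,-65,0,0,-86,-77,-65,0,0,-86,-77,-65,0,0,-86,-77,-35,0,0,-86,-77,-10,0,0,-86,-77,5,0])

```text
time: 4.08
tool_pos: [523.6, -225.4, 97.6]
tcp_rot: [-3.139, -0.002, 1.705]
contact_force: [0.6, 0.6, 0.2]
grip_width: 49.5
```

```bash
python3 -c "
from h import *
plan([(-37,-255,98)])
t=cap('top');s=cap('side');crop(t,'tc4.png',290,180,375,250,8);crop(s,'sc4.png',270,110,370,210,6)"
```

```text
t 4.1 at [ 523.6 -225.4   97.6] loc [[ -40.  -254.5]] yaw 1.705 grip 49.5 F [0.6 0.6 0.2] turn -0.1
(-37, -255, 98) -> [-0.4  3.  -0.4]
```

View pics/sc4.png

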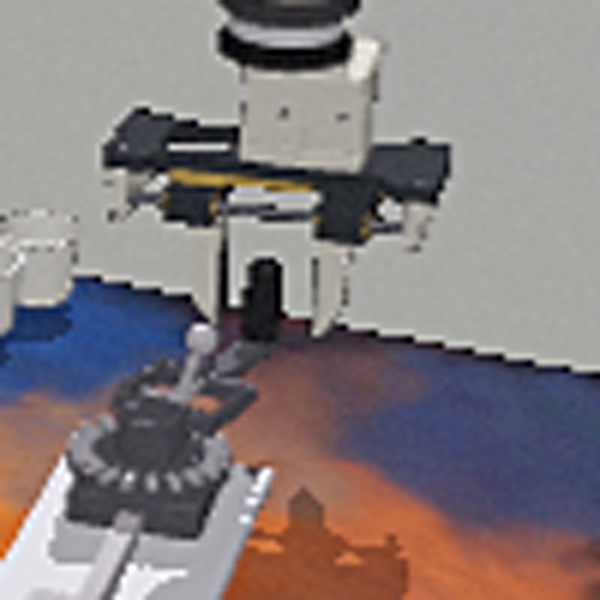

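>>> play_rows(moves=[183,0,3,0,0,183,0,3,0,0,183,0,3,0,0,183,-3,16,0,0,183,-6,32,0,0,183,-6,56,0,0,183,-1,80,0,0,183,9,102,0,0])

```text
time: 4.85
tool_pos: [627.2, -204.2, 101.0]
tcp_rot: [3.14, 0.002, 1.705]
contact_force: [-1.7, -1.7, -0.2]
grip_width: 26.2
```

```bash
python3 -c "
from h import *
plan([(72.6,-237.7,98)])
t=cap('top');s=cap('side');crop(t,'tc5.png',290,180,375,250,8);crop(s,'sc5.png',250,110,350,210,6)"
```

```text
t 4.8 at [ 627.2 -204.2  101. ] loc [[  65.6 -247.6]] yaw 1.705 grip 26.2 F [-1.7 -1.7 -0.2] turn -0.1
(72.6, -237.7, 98) -> [9.9 7.  3. ]
```

View pics/sc5.png

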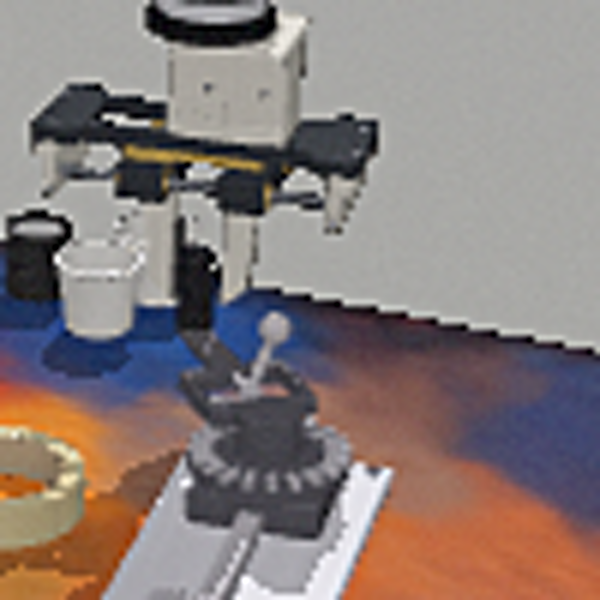

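>>> play_rows(moves=[183,9,9,2,0,183,-3,-21,2,0,183,-11,-45,2,0,183,-13,-70,2,0,183,-11,-94,2,0,183,-3,-118,2,0,183,5,-135,2,0,183,12,-146,2,0])

```text
time: 5.62
tool_pos: [482.8, -213.2, 99.6]
tcp_rot: [3.129, 0.008, 1.704]
contact_force: [46.9, -7.8, -28.4]
grip_width: 25.9
```

```bash
python3 -c "
from h import *
plan([(-75.6,-235.5,98)])
t=cap('top');s=cap('side');crop(t,'tc6.png',225,185,375,260,5);crop(s,'sc6.png',250,130,350,230,6)"
```

```text
t 5.6 at [ 482.8 -213.2   99.6] loc [[ -78.7 -236.9]] yaw 1.704 grip 25.9 F [ 46.9  -7.8 -28.4] turn -0.2
(-75.6, -235.5, 98) -> [1.4 3.1 1.6]
```

View pics/sc6.png

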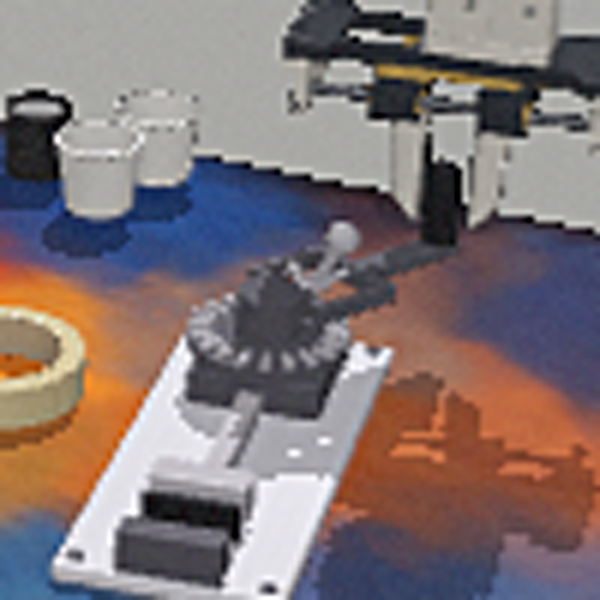

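View pics/tc6.png

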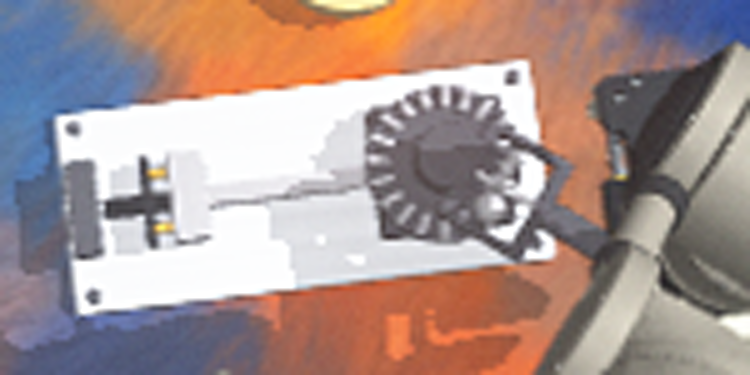

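>>> play_rows(moves=[183,-10,22,0,0,183,-20,45,0,0,183,-25,70,0,0,183,-25,95,0,0,183,-20,119,0,0,183,-10,142,0,0,183,-2,155,0,0,183,0,157,0,0])

```text
time: 6.38
tool_pos: [636.5, -188.0, 97.9]
tcp_rot: [3.141, -0.0, 1.708]
contact_force: [-0.2, -0.4, 0.2]
grip_width: 26.3
```

>>> play_rows(moves=[183,-10,-21,0,0,183,-20,-44,0,0,183,-25,-68,0,0,183,-25,-93,0,0,183,-20,-118,0,0,183,-10,-141,0,0,183,-3,-151,0,0,183,0,-156,0,0])

```text
time: 7.05
tool_pos: [483.0, -212.7, 99.5]
tcp_rot: [3.13, 0.007, 1.704]
contact_force: [27.4, -5.0, -15.6]
grip_width: 25.9
```

```bash
python3 -c "
from h import *
plan([(-75.6,-235.5,98)])
t=cap('top');crop(t,'tc7.png',225,185,375,260,5)"
```

```text
t 7.0 at [ 483.  -212.7   99.5] loc [[ -78.4 -236.5]] yaw 1.704 grip 25.9 F [ 27.4  -5.  -15.6] turn -0.2
(-75.6, -235.5, 98) -> [1.  2.8 1.5]
```

View pics/tc7.png

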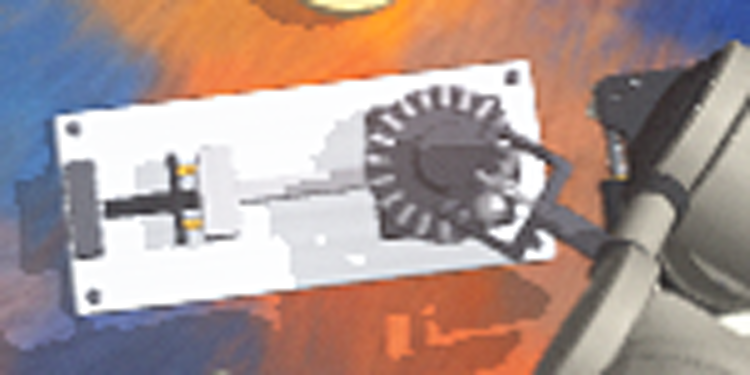

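>>> play_rows(moves=[183,-10,22,0,0,183,-20,45,0,0,183,-25,70,0,0,183,-25,95,0,0,183,-20,119,0,0,183,-10,142,0,0,183,-2,155,0,0,183,0,157,0,0])

```text
time: 7.77
tool_pos: [637.0, -188.3, 97.8]
tcp_rot: [3.141, -0.0, 1.708]
contact_force: [0.5, -0.8, 0.7]
grip_width: 25.9
```

>>> play_rows(moves=[183,-10,-21,0,0,183,-20,-44,0,0,183,-25,-68,0,0,183,-25,-93,0,0,183,-20,-118,0,0,183,-10,-141,0,0,183,-3,-151,0,0,183,0,-156,0,0])

```text
time: 8.43
tool_pos: [483.1, -212.6, 99.3]
tcp_rot: [3.132, 0.006, 1.704]
contact_force: [25.9, -5.4, -13.6]
grip_width: 26.2
```

>>> play_rows(moves=[183,-10,22,0,0,183,-20,45,0,0,183,-25,70,0,0,183,-25,95,0,0,183,-20,119,0,0,183,-10,142,0,0,183,-2,155,0,0,183,0,157,0,0])

```text
time: 9.1
tool_pos: [637.3, -188.6, 97.5]
tcp_rot: [-3.141, -0.0, 1.708]
contact_force: [-0.2, 0.1, 0.1]
grip_width: 25.6
```

>>> play_rows(moves=[183,-10,-21,0,0,183,-20,-44,0,0,183,-25,-68,0,0,183,-25,-93,0,0,183,-20,-118,0,0,183,-10,-141,0,0,183,-3,-151,0,0,183,0,-156,0,0])

```text
time: 9.77
tool_pos: [483.1, -212.2, 99.2]
tcp_rot: [3.134, 0.005, 1.704]
contact_force: [21.6, -5.3, -12.3]
grip_width: 26.3
```

```bash
python3 -c "
from h import *
plan([(-75.6,-235.5,98)])
t=cap('top');crop(t,'tc8.png',225,185,375,260,5)"
```

```text
t 9.8 at [ 483.1 -212.2   99.2] loc [[ -78.2 -235.9]] yaw 1.704 grip 26.3 F [ 21.6  -5.3 -12.3] turn -0.2
(-75.6, -235.5, 98) -> [0.4 2.6 1.2]
```

View pics/tc8.png

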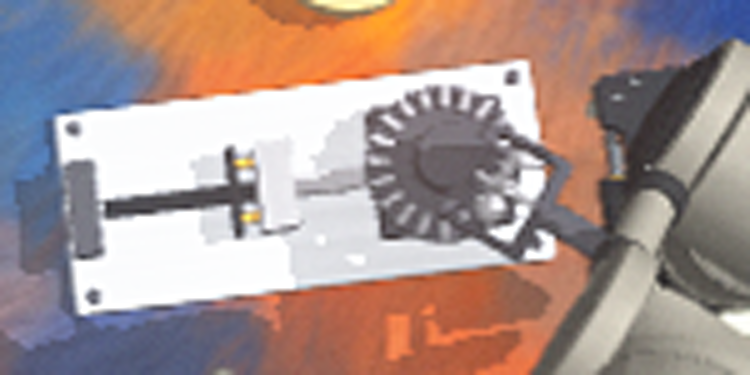

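>>> play_rows(moves=[183,-10,22,0,0,183,-20,45,0,0,183,-25,70,0,0,183,-25,95,0,0,183,-20,119,0,0,183,-10,142,0,0,183,-2,155,0,0,183,0,157,0,0])

```text
time: 10.48
tool_pos: [637.6, -189.0, 97.3]
tcp_rot: [-3.139, 0.0, 1.708]
contact_force: [-2.4, -1.6, 1.8]
grip_width: 25.8
```

>>> play_rows(moves=[183,-10,-21,0,0,183,-20,-44,0,0,183,-25,-68,0,0,183,-25,-93,0,0,183,-20,-118,0,0,183,-10,-141,0,0,183,-3,-151,0,0,183,0,-156,0,0])

```text
time: 11.15
tool_pos: [483.1, -211.4, 98.8]
tcp_rot: [3.137, 0.003, 1.705]
contact_force: [19.3, -4.4, -9.7]
grip_width: 26.2
```

>>> play_rows(moves=[183,-10,22,0,0,183,-20,45,0,0,183,-25,70,0,0,183,-25,95,0,0,183,-20,119,0,0,183,-10,142,0,0,183,-2,155,0,0,183,0,157,0,0])

```text
time: 11.82
tool_pos: [637.8, -189.2, 96.9]
tcp_rot: [-3.136, 0.0, 1.709]
contact_force: [-8.9, -6.8, 2.1]
grip_width: 26.2
```

>>> play_rows(moves=[183,-10,-21,0,0,183,-20,-44,0,0,183,-25,-68,0,0,183,-25,-93,0,0,183,-20,-118,0,0,183,-10,-141,0,0,183,-3,-151,0,0,183,0,-156,0,0])

```text
time: 12.48
tool_pos: [483.6, -210.7, 98.5]
tcp_rot: [3.139, 0.001, 1.705]
contact_force: [5.9, -2.1, -2.1]
grip_width: 25.8
```

```bash
python3 -c "
from h import *
plan([(-75.6,-235.5,98)])
t=cap('top');crop(t,'tc9.png',225,185,375,260,5)
s=cap('side');crop(s,'sc9.png',250,130,350,240,6)
f=lambda p,z:loc(plane(t,np.array(p)/5+[225,185],z)).round(1)
print(f([[103,210]],34))
"
```

```text
t 12.5 at [ 483.6 -210.7   98.5] loc [[ -77.5 -234.6]] yaw 1.705 grip 25.8 F [ 5.9 -2.1 -2.1] turn -0.1
(-75.6, -235.5, 98) -> [-0.9  1.9  0.5]
[[-3.1 63.7]]
```

View pics/tc9.png

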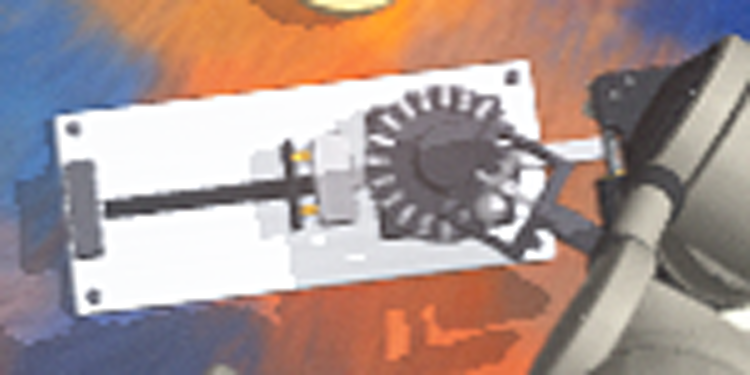

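View pics/sc9.png

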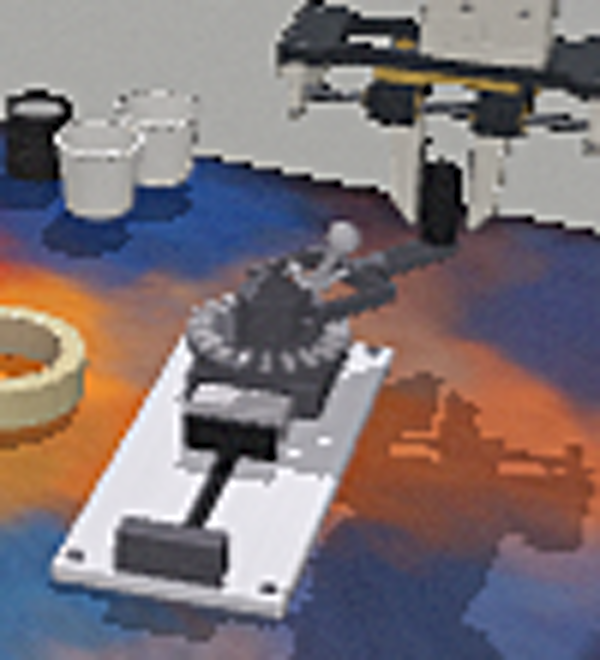

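```bash
python3 -c "
from h import *
t=cap('top')
f=lambda p,z:loc(plane(t,np.array(p)/5+[225,185],z)).round(1)
print(f([[103,163],[103,210],[103,250]],34),f([[105,209]],10),f([[284,145],[287,225]],30))
plan([(-75.6,-235.5,180)])
"
```

```text
[[ 24.2  60.6]
 [ -3.1  63.7]
 [-26.2  66.4]] [[ 0.5 62.7]] [[ 23.1 -45.3]
 [-23.7 -41.2]]
t 12.6 at [ 484.5 -210.4   98.1] loc [[ -76.7 -234.4]] yaw 1.706 grip 26.1 F [ 1.1 -0.1  0. ] turn -0.0
(-75.6, -235.5, 180) -> [ -1.1   1.1 -81.9]
```

>>> play_rows(moves=[170,0,1,-20,0,120,0,1,-60,0,0,0,1,-90,0,0,40,0,-90,0,0,80,0,-90,0,0,120,0,-90,0,0,160,0,-90,0,0,200,0,-90,0])

```text
time: 13.3
tool_pos: [456.6, -10.4, 187.4]
tcp_rot: [-3.139, -0.001, 1.707]
contact_force: [1.4, 0.2, 0.1]
grip_width: 72.9
```

```bash
cat >> h.py <<'E'
def blanks(c,roi,z=9,amin=50,dbg=None):
    hsv=cv2.cvtColor(c["bgr"],cv2.COLOR_BGR2HSV)
    m=cv2.inRange(hsv,(12,40,90),(32,170,255))
    x0,y0,x1,y1=roi;mm=np.zeros_like(m);mm[y0:y1,x0:x1]=m[y0:y1,x0:x1]
    cs,_=cv2.findContours(mm,cv2.RETR_EXTERNAL,cv2.CHAIN_APPROX_NONE);out=[]
    for k in cs:
        if cv2.contourArea(k)<amin: continue
        r=cv2.minAreaRect(k);b=plane(c,cv2.boxPoints(r),z);M=cv2.moments(k)
        g=plane(c,[[M["m10"]/M["m00"],M["m01"]/M["m00"]]],z)[0,:2]
        l1=np.linalg.norm(b[1]-b[0]);l2=np.linalg.norm(b[2]-b[1])
        e=b[1]-b[0] if l1>l2 else b[2]-b[1]
        a=np.degrees(np.arctan2(e[1],e[0]));a=(a+90)%180-90
        out.append((g,a,max(l1,l2),min(l1,l2)));print("px",np.round(r[0],0),"g",g.round(1),"L %.0f W %.0f ang %.1f"%(max(l1,l2),min(l1,l2),a))
    return out
def gyaw(deg): return np.radians(deg)+np.pi/2
E
python3 -c "
from h import *
plan([(-75.6,-235.5,180)])
t=cap('top');s=cap('side','sfull1.png')
blanks(t,(125,180,215,265));print();blanks(s,(190,220,310,310))
crop(t,'tb1.png',120,180,230,270,7)
"
```

```text
t 13.3 at [456.6 -10.4 187.4] loc [[-77.1 -32.4]] yaw 1.707 grip 72.9 F [1.4 0.2 0.1] turn -0.0
(-75.6, -235.5, 180) -> [-203.1    1.6    7.4]
px [163. 248.] g [452.5 337.5] L 60 W 20 ang 6.6
px [197. 245.] g [463.9 236.4] L 62 W 20 ang 28.6
px [170. 209.] g [569.8 321.4] L 62 W 21 ang -8.4
px [133. 217.] g [533.6 418. ] L 120 W 65 ang 44.6
px [196. 202.] g [591.4 246. ] L 62 W 19 ang 5.8

px [209. 290.] g [539.5 447.1] L 102 W 64 ang -13.6
px [233. 284.] g [513.1 403. ] L 74 W 38 ang -16.1
px [268. 275.] g [450.3 334.2] L 65 W 40 ang 6.4
px [231. 260.] g [565.8 318.8] L 72 W 40 ang -7.7
px [280. 252.] g [460.4 233.7] L 64 W 42 ang 25.7
px [236. 243.] g [590.1 243.5] L 66 W 41 ang 6.2
```

View pics/tb1.png

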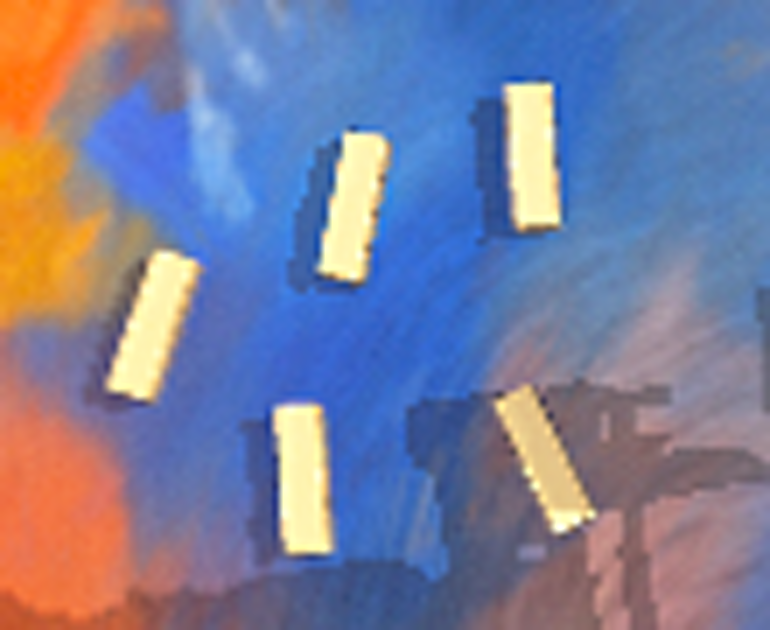

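```bash
python3 -c "
from h import *
s=cap('side');t=cap('top')
L=np.array([[-60,86],[60,86],[60,-198],[-60,-198]],float)
W=wor(L)
im=s['bgr'].copy();im=im[130:250,240:350];im=cv2.resize(im,None,fx=5,fy=5,interpolation=cv2.INTER_CUBIC)
for z,col in((10,(0,0,255)),(0,(255,0,0))):
  q=proj(s,np.c_[W,np.full(4,z)]);print(z,q.round(1))
  cv2.polylines(im,[np.int32((q+.5-[240,130])*5).reshape(-1,1,2)],True,col,1)
for y in (63,-43):
  q=proj(s,np.c_[wor([[-28,y],[28,y]]),[10,10]]);cv2.polylines(im,[np.int32((q+.5-[240,130])*5).reshape(-1,1,2)],True,(0,255,0),1)
cv2.imwrite('pics/ov1.png',im)
"
```

```text
10 [[296.6 230.4]
 [257.6 223.7]
 [281.6 182.6]
 [315.3 187.6]]
0 [[296.5 233.3]
 [257.6 226.5]
 [281.5 185.1]
 [315.1 190.1]]
```

View pics/ov1.png

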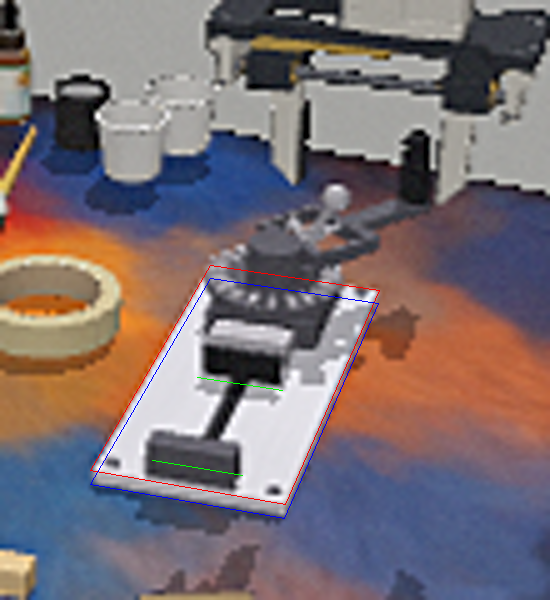

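```bash
sed -i 's/^O=np.array.*/O=np.array([527.6,31.1])/' h.py; python3 -c "
from h import *
plan([(461.5,235,100),(461.5,235,25)],gyaw(28),'w')
"
```

```text
Traceback (most recent call last):
  File "h.py", line 26, in <module>
    RC=np.array([[np.cos(TH),-np.sin(TH)],[np.sin(TH),np.cos(TH)]])
                         ^^
NameError: name 'TH' is not defined
```

```bash
sed -i 's/^O=np.array.*/O=np.array([527.6,31.1]);TH=0.1362/' h.py; python3 -c "
from h import *
plan([(461.5,235,100),(461.5,235,25)],gyaw(28),'w')
"
```

```text
t 13.5 at [457.4 -11.2 187.6] loc [[-75.3 -32.4]] yaw 1.710 grip 88.3 F [ 0.4 -0.4  0.3] turn -20.0
(461.5, 235, 100) -> [243.3  38.2  87.6]
(461.5, 235, 25) -> [243.3  38.2 162.6]
```

>>> play_rows(moves=[0,243,38,0,-20,0,243,38,0,-20,0,243,38,0,-20,0,243,38,30,-20,0,243,38,60,-20,0,243,38,88,-20,0,243,38,100,-20,0,243,38,100,-20])

```text
time: 14.17
tool_pos: [459.4, 234.2, 80.9]
tcp_rot: [-3.13, -0.002, 2.057]
contact_force: [-0.6, -1.1, -0.8]
grip_width: 91.7
```

```bash
python3 -c "
from h import *
plan([(461.5,235,60),(461.5,235,24)],gyaw(28),'w')
s=cap('side');crop(s,'sb2.png',200,170,330,290,5)
"
```

```text
t 14.2 at [459.4 234.2  80.9] loc [[-40.  210.5]] yaw 2.057 grip 91.7 F [-0.6 -1.1 -0.8] turn -0.1
(461.5, 235, 60) -> [-0.3  2.2 20.9]
(461.5, 235, 24) -> [-0.3  2.2 56.9]
```

View pics/sb2.png

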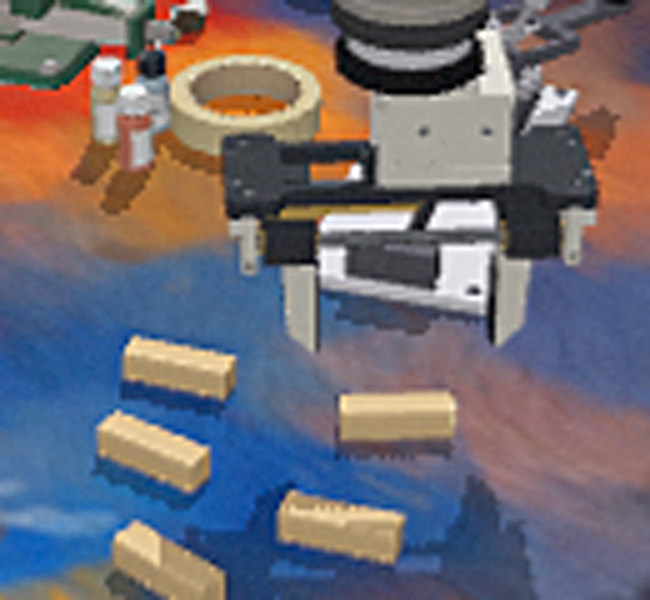

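>>> play_rows(moves=[0,0,2,30,0,0,0,2,57,0,0,0,2,57,0,0,0,2,57,0,255,0,2,57,0,255,0,2,57,0,255,0,2,57,0,255,0,2,57,0])

```text
time: 14.88
tool_pos: [464.8, 234.8, 32.1]
tcp_rot: [3.139, 0.0, 2.056]
contact_force: [0.2, 0.5, -0.3]
grip_width: 69.8
```

>>> play_rows(moves=[255,0,0,0,0,255,0,0,0,0,255,0,0,-20,0,255,0,0,-50,0,255,0,0,-80,0,255,0,0,-80,0])

```text
time: 15.38
tool_pos: [466.8, 235.8, 115.9]
tcp_rot: [3.132, 0.001, 2.056]
contact_force: [1.1, 0.9, 0.2]
grip_width: 61.5
```

```bash
python3 -c "
from h import *
plan([(0,53,100),(0,53,35)])
s=cap('side');crop(s,'sb3.png',200,170,330,290,5)
"
```

```text
t 15.4 at [466.8 235.8 115.9] loc [[-32.4 211.1]] yaw 2.056 grip 61.5 F [1.1 0.9 0.2] turn 20.0
(0, 53, 100) -> [-159.7  -23.6   15.9]
(0, 53, 35) -> [-159.7  -23.6   80.9]
```

View pics/sb3.png

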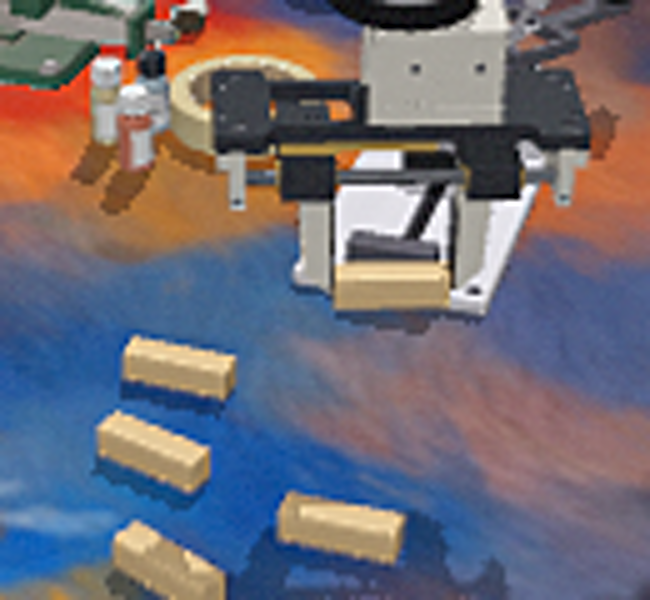

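```bash
python3 -c "
from h import *
t=cap('top');plan([(0,53,100),(0,53,35)])
t=cap('top');t=cap('top');plan([(0,53,100),(0,53,35)])
crop(t,'tb3.png',130,180,330,270,4)
"
```

```text
t 15.5 at [464.6 235.  111.8] loc [[-34.8 210.6]] yaw 2.056 grip 61.5 F [-1.  -0.8  0. ] turn 20.0
(0, 53, 100) -> [-160.   -21.2   11.8]
(0, 53, 35) -> [-160.   -21.2   76.8]
t 15.6 at [463.3 234.6 109.9] loc [[-36.1 210.3]] yaw 2.056 grip 61.7 F [-0.2 -0.7 -0.8] turn 20.0
(0, 53, 100) -> [-160.2  -19.9    9.9]
(0, 53, 35) -> [-160.2  -19.9   74.9]
```

View pics/tb3.png

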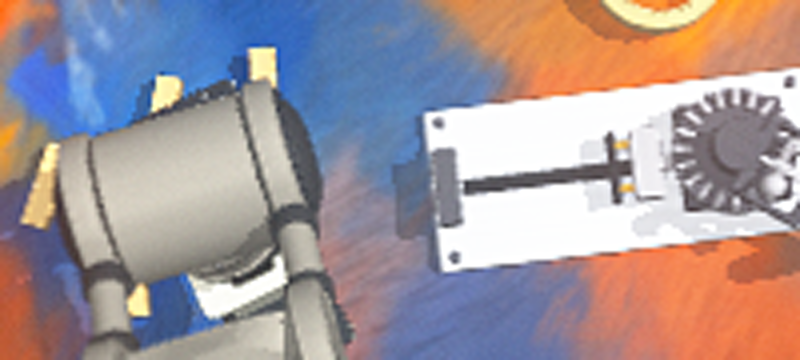

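>>> play_rows(moves=[255,-40,-5,0,7,255,-80,-10,0,14,255,-120,-15,0,20,255,-150,-19,0,20,255,-160,-20,10,20,255,-160,-20,20,20,255,-160,-20,20,20,255,-160,-20,20,20])

```text
time: 16.25
tool_pos: [519.3, 85.0, 89.1]
tcp_rot: [-3.138, -0.001, 1.708]
contact_force: [-0.7, 0.1, -0.3]
grip_width: 61.7
```

```bash
python3 -c "
from h import *
t=cap('top');t=cap('top');t=cap('top');plan([(0,53,41)])
s=cap('side');crop(s,'sb4.png',230,150,330,250,6)
"
```

```text
t 16.4 at [520.5  85.3  90.7] loc [[ 0.3 54.6]] yaw 1.709 grip 61.5 F [0.4 0.7 0.4] turn 0.1
(0, 53, 41) -> [-1.6 -0.3 49.7]
```

View pics/sb4.png

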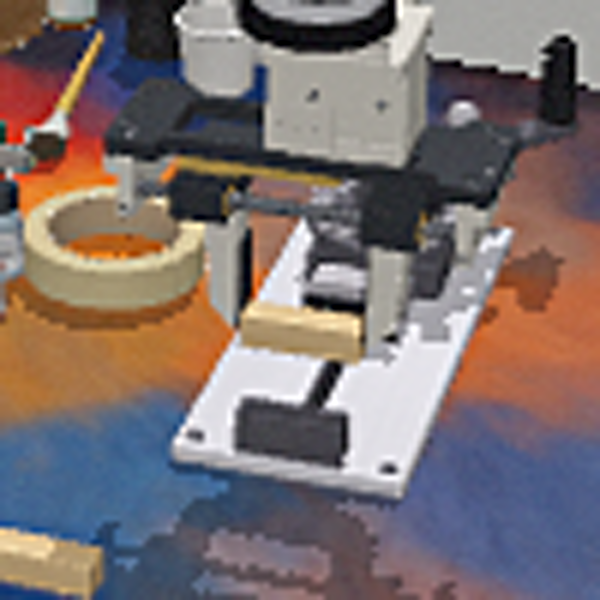

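>>> play_rows(moves=[255,-4,0,15,0,255,-4,0,30,0,255,-4,0,40,0,255,-4,0,46,0,255,-4,0,48,0,255,-4,0,50,0,255,-4,0,50,0,255,-4,0,50,0])

```text
time: 17.12
tool_pos: [521.9, 80.1, 41.5]
tcp_rot: [3.14, 0.0, 1.707]
contact_force: [-2.0, 0.4, 3.9]
grip_width: 61.6
```

```bash
python3 -c "
from h import *
s=cap('side');s=cap('side');plan([(0,51,41)])
crop(s,'sb5.png',230,150,330,250,6)
"
```

```text
t 17.2 at [521.9  80.1  41.5] loc [[ 1.  49.3]] yaw 1.707 grip 61.3 F [-0.6  0.5  5.9] turn -0.0
(0, 51, 41) -> [ 1.7 -1.   0.5]
```

View pics/sb5.png

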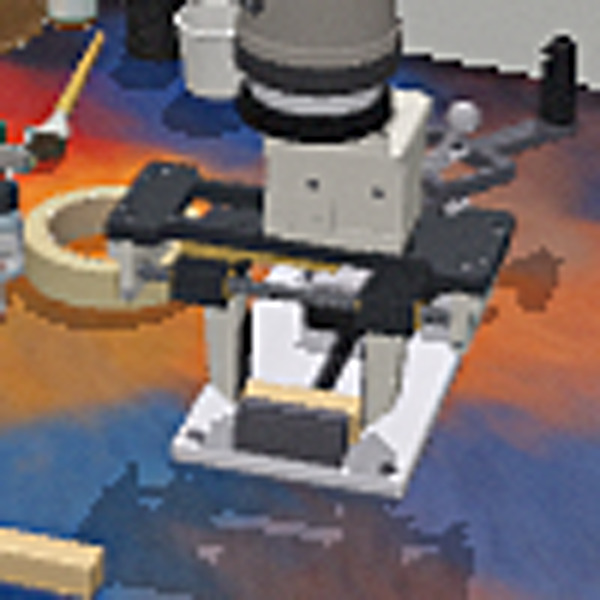

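>>> play_rows(moves=[255,2,0,0,0,255,4,0,0,0,0,4,0,0,0,0,4,0,0,0,0,4,0,0,0,0,4,0,-25,0,0,4,0,-60,0,0,4,0,-60,0])

```text
time: 17.88
tool_pos: [523.9, 84.0, 105.7]
tcp_rot: [3.133, 0.001, 1.707]
contact_force: [2.1, 0.5, 0.6]
grip_width: 91.4
```

```bash
python3 -c "
from h import *
s=cap('side');plan([(590.7,244.5,100),(590.7,244.5,25)],gyaw(6),'w')
s=cap('side');s=cap('side');t=cap('top');blanks(t,(120,180,215,265))
plan([(590.7,244.5,100),(590.7,244.5,25)],gyaw(6),'w')
crop(s,'sb6.png',230,150,330,250,6)
"
```

```text
t 17.9 at [522.9  83.9 103.5] loc [[ 2.6 53. ]] yaw 1.707 grip 91.5 F [-0.3 -0.3 -0.7] turn 1.8
(590.7, 244.5, 100) -> [149.9  88.9   3.5]
(590.7, 244.5, 25) -> [149.9  88.9  78.5]
px [163. 248.] g [452.7 337.5] L 60 W 20 ang 6.6
px [170. 209.] g [569.5 321.3] L 63 W 21 ang -8.4
px [134. 217.] g [533.1 417.8] L 102 W 84 ang -14.9
px [196. 202.] g [592.7 245.9] L 62 W 19 ang 6.6
t 18.1 at [520.2  83.8  99.9] loc [[-0.1 53.2]] yaw 1.707 grip 91.6 F [-0.2 -0.4 -1. ] turn 1.8
(590.7, 244.5, 100) -> [ 1.497e+02  9.160e+01 -1.000e-01]
(590.7, 244.5, 25) -> [149.7  91.6  74.9]
```

View pics/sb6.png

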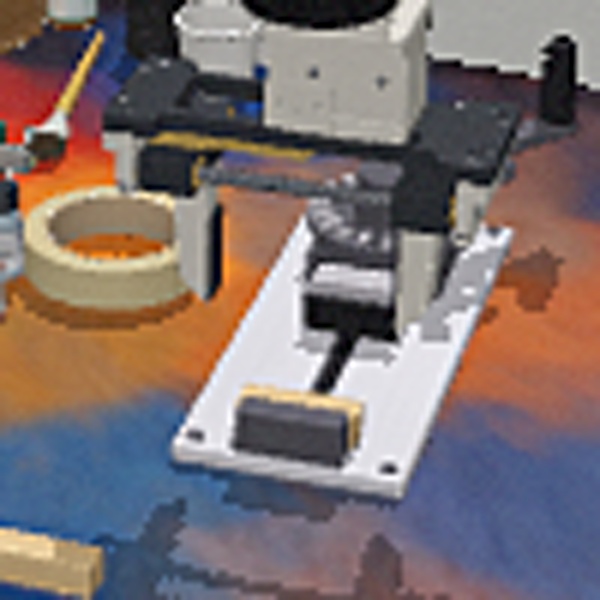

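>>> play_rows(moves=[0,35,22,0,2,0,70,44,0,2,0,105,66,0,2,0,140,85,0,2,0,150,91,15,2,0,150,91,45,2,0,150,91,65,2,0,150,91,74,2])

```text
time: 18.75
tool_pos: [587.9, 244.5, 22.0]
tcp_rot: [-3.134, 0.001, 1.673]
contact_force: [-23.2, -1.4, 61.3]
grip_width: 92.1
```

>>> play_rows(moves=[0,0,0,0,0,255,0,0,0,0,255,0,0,0,0,255,0,0,0,0,255,0,0,0,0,255,0,0,0,0,255,0,0,0,0,255,0,0,0,0])

```text
time: 19.42
tool_pos: [590.9, 244.7, 27.0]
tcp_rot: [3.141, -0.0, 1.672]
contact_force: [0.8, -0.2, 1.9]
grip_width: 61.6
```

```bash
python3 -c "
from h import *
plan([(0,32,100)])
"
```

```text
t 19.4 at [590.9 244.7  27. ] loc [[ 91.7 203.1]] yaw 1.672 grip 61.6 F [ 0.8 -0.2  1.9] turn -2.0
(0, 32, 100) -> [-174.2  -85.6  -73. ]
```

>>> play_rows(moves=[255,0,0,-25,0,255,0,0,-55,0,255,-35,-17,-65,-2,255,-70,-34,-65,-2,255,-105,-52,-65,-2,255,-140,-69,-65,-2,255,-165,-82,-60,-2,255,-174,-86,-53,-2])

```text
time: 20.08
tool_pos: [521.5, 60.0, 80.3]
tcp_rot: [3.141, 0.001, 1.704]
contact_force: [0.4, 0.6, -0.8]
grip_width: 62.1
```

>>> play_rows(moves=[255,0,0,0,0,255,0,0,0,0,255,0,0,0,0,255,0,0,0,0])

```text
time: 20.42
tool_pos: [523.5, 64.3, 79.9]
tcp_rot: [3.141, -0.0, 1.708]
contact_force: [0.3, -0.3, 0.0]
grip_width: 61.6
```

```bash
python3 -c "
from h import *
plan([(0,32,37.5)])
s=cap('side');crop(s,'sb7.png',230,150,330,250,6)
"
```

```text
t 20.4 at [523.5  64.3  79.9] loc [[ 0.4 33.5]] yaw 1.708 grip 61.6 F [ 0.3 -0.3  0. ] turn 0.1
(0, 32, 37.5) -> [-1.5 -0.4 42.4]
```

View pics/sb7.png

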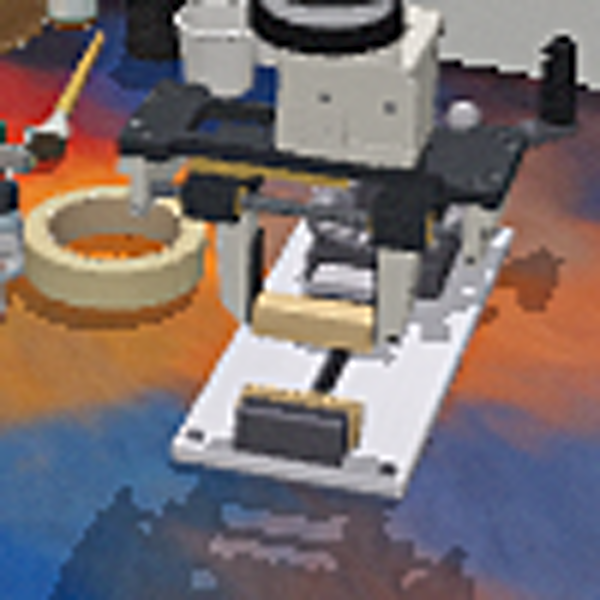

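>>> play_rows(moves=[255,-3,0,14,0,255,-3,0,26,0,255,-3,0,34,0,255,-3,0,39,0,255,-3,0,41,0,255,-3,0,42,0,255,-3,0,42,0,255,-3,0,42,0])

```text
time: 21.13
tool_pos: [523.5, 60.1, 38.2]
tcp_rot: [3.141, 0.0, 1.707]
contact_force: [-0.0, 0.4, 0.2]
grip_width: 61.3
```

```bash
python3 -c "
from h import *
s=cap('side');plan([(0,34,37.5)])
t=cap('top');blanks(t,(120,180,215,265))
crop(s,'sb8.png',230,150,330,250,6)
"
```

```text
t 21.2 at [523.5  60.1  38.2] loc [[-0.1 29.3]] yaw 1.707 grip 61.3 F [ 0.3  0.1 -0.2] turn -0.0
(0, 34, 37.5) -> [4.7 0.1 0.7]
px [163. 248.] g [452.7 337.5] L 60 W 20 ang 6.6
px [170. 209.] g [569.5 321.3] L 62 W 21 ang -8.4
px [134. 216.] g [534.3 418.1] L 103 W 84 ang -14.9
```

View pics/sb8.png

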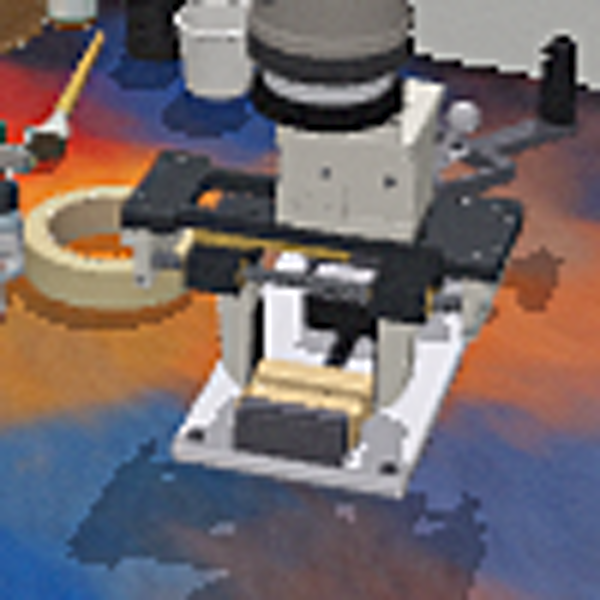

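>>> play_rows(moves=[255,2,0,0,0,255,4,0,1,0,255,4,0,1,0,0,4,0,1,0,0,4,0,1,0,0,4,0,-10,0,0,4,0,-35,0,0,4,0,-60,0])

```text
time: 21.9
tool_pos: [521.8, 64.0, 98.3]
tcp_rot: [-3.139, -0.0, 1.707]
contact_force: [1.0, 0.0, -0.3]
grip_width: 89.5
```

>>> play_rows(moves=[0,0,0,0,0,0,0,0,0,0,0,0,0,0,0])

```text
time: 22.15
tool_pos: [522.3, 64.0, 97.9]
tcp_rot: [3.142, -0.0, 1.707]
contact_force: [0.0, -0.4, -0.6]
grip_width: 91.9
```

```bash
python3 -c "
from h import *
plan([(567.5,319.8,60),(567.5,319.8,27)],gyaw(-8.2),'w')
"
```

```text
t 22.1 at [522.3  64.   97.9] loc [[-0.8 33.3]] yaw 1.707 grip 91.9 F [ 0.  -0.4 -0.6] turn 16.0
(567.5, 319.8, 60) -> [247.3  79.4  37.9]
(567.5, 319.8, 27) -> [247.3  79.4  70.9]
```

>>> play_rows(moves=[0,36,12,0,5,0,72,24,0,10,0,108,36,0,16,0,144,47,0,16,0,180,58,0,16,0,216,70,0,16,0,240,77,15,16,0,247,79,30,16])

```text
time: 22.82
tool_pos: [567.2, 323.5, 66.7]
tcp_rot: [3.141, -0.002, 1.431]
contact_force: [-0.3, -0.3, 0.0]
grip_width: 91.5
```

>>> play_rows(moves=[0,0,0,10,0,0,0,0,22,0,0,0,0,32,0,0,0,0,38,0,0,0,0,41,0,0,0,0,41,0,255,0,0,41,0,255,0,0,41,0])

```text
time: 23.48
tool_pos: [568.0, 319.3, 27.6]
tcp_rot: [3.14, -0.001, 1.427]
contact_force: [-0.7, -0.2, 0.7]
grip_width: 82.8
```

>>> play_rows(moves=[255,0,0,0,0,255,0,0,0,0,255,0,0,0,0,255,0,0,0,0,255,0,0,0,0])

```text
time: 23.9
tool_pos: [567.6, 319.6, 27.1]
tcp_rot: [3.141, -0.0, 1.428]
contact_force: [-0.7, -0.4, 2.8]
grip_width: 61.2
```

```bash
python3 -c "
from h import *
plan([(0,11,100)])
"
```

```text
t 23.9 at [567.6 319.6  27.1] loc [[ 78.7 280.4]] yaw 1.428 grip 61.2 F [-0.7 -0.4  2.8] turn -16.0
(0, 11, 100) -> [-280.6   -1.4  -72.9]
```

>>> play_rows(moves=[255,0,0,-25,0,255,0,0,-55,0,255,-40,0,-65,-5,255,-80,0,-65,-11,255,-120,0,-65,-16,255,-160,0,-65,-16,255,-200,0,-65,-16,255,-235,0,-60,-16])

```text
time: 24.57
tool_pos: [533.7, 84.8, 87.6]
tcp_rot: [3.14, 0.0, 1.707]
contact_force: [0.8, -0.0, -0.3]
grip_width: 61.7
```

>>> play_rows(moves=[255,-38,10,0,0,255,-42,12,0,0,255,-42,12,0,0,255,-42,12,0,0])

```text
time: 24.9
tool_pos: [551.4, 47.0, 86.7]
tcp_rot: [-3.142, -0.0, 1.706]
contact_force: [-0.3, 1.1, 0.2]
grip_width: 61.8
```

```bash
python3 -c "
from h import *
plan([(0,11,37.5)])
s=cap('side');crop(s,'sb9.png',230,150,330,250,6)
"
```

```text
t 24.9 at [551.4  47.   86.7] loc [[25.7 12.5]] yaw 1.706 grip 61.8 F [-0.3  1.1  0.2] turn -0.1
(0, 11, 37.5) -> [ -1.5 -25.7  49.2]
```

View pics/sb9.png

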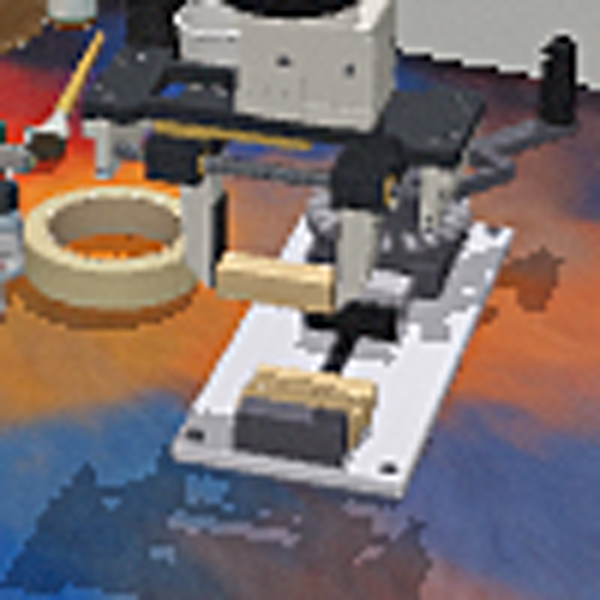

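>>> play_rows(moves=[255,-2,-15,0,0,255,-2,-26,0,0,255,-2,-26,12,0,255,-2,-26,26,0,255,-2,-26,38,0,255,-2,-26,45,0,255,-2,-26,48,0,255,-2,-26,49,0])

```text
time: 25.62
tool_pos: [525.6, 42.3, 37.3]
tcp_rot: [-3.141, -0.0, 1.708]
contact_force: [0.1, -0.1, -0.3]
grip_width: 61.4
```

>>> play_rows(moves=[255,0,0,0,0,255,0,0,0,0,255,0,0,0,0])

```text
time: 25.87
tool_pos: [526.3, 41.4, 38.3]
tcp_rot: [3.14, 0.0, 1.707]
contact_force: [-0.1, -0.4, -0.0]
grip_width: 61.6
```

```bash
python3 -c "
from h import *
plan([(0,14,37.5)])
s=cap('side');crop(s,'sb10.png',230,150,330,250,6)
t=cap('top');blanks(t,(120,180,215,265))
"
```

```text
t 25.9 at [526.3  41.4  38.3] loc [[ 0.1 10.4]] yaw 1.707 grip 61.6 F [-0.1 -0.4 -0. ] turn -0.0
(0, 14, 37.5) -> [ 3.6 -0.1  0.8]
px [163. 248.] g [452.7 337.5] L 60 W 20 ang 6.6
px [134. 217.] g [533.6 417.9] L 101 W 84 ang -14.9
```

View pics/sb10.png

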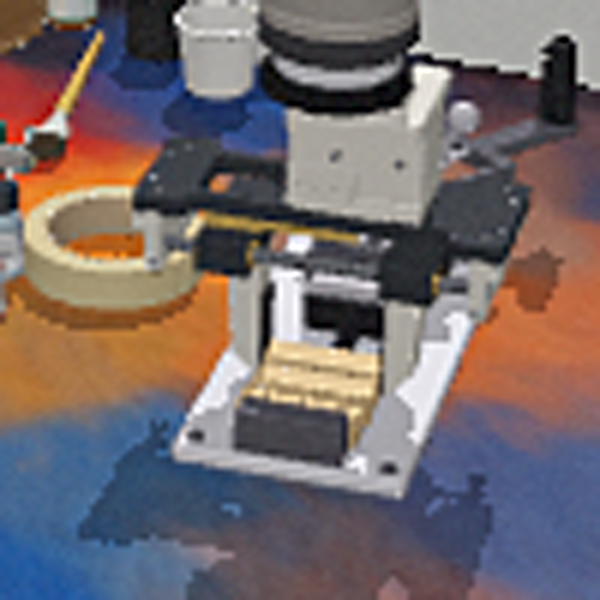

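>>> play_rows(moves=[255,2,0,0,0,255,4,0,1,0,255,4,0,1,0,0,4,0,1,0,0,4,0,1,0,0,4,0,-10,0,0,4,0,-35,0,0,4,0,-60,0])

```text
time: 26.63
tool_pos: [524.6, 45.4, 98.2]
tcp_rot: [-3.139, -0.001, 1.707]
contact_force: [0.9, -0.3, -0.1]
grip_width: 89.5
```

>>> play_rows(moves=[0,0,0,0,0,0,0,0,0,0,0,0,0,0,0])

```text
time: 26.88
tool_pos: [525.1, 45.4, 97.8]
tcp_rot: [-3.142, -0.0, 1.707]
contact_force: [0.1, -0.8, 0.4]
grip_width: 91.6
```

```bash
python3 -c "
from h import *
plan([(451.5,335.8,60),(451.5,335.8,27)],gyaw(6.5),'w')
"
```

```text
t 26.9 at [525.1  45.4  97.8] loc [[-0.6 14.5]] yaw 1.707 grip 91.6 F [ 0.1 -0.8  0.4] turn 1.3
(451.5, 335.8, 60) -> [297.7 -33.6  37.8]
(451.5, 335.8, 27) -> [297.7 -33.6  70.8]
```

>>> play_rows(moves=[0,40,-4,0,1,0,80,-9,0,1,0,120,-13,0,1,0,160,-18,0,1,0,200,-22,0,1,0,240,-27,0,1,0,275,-31,15,1,0,298,-34,25,1])

```text
time: 27.55
tool_pos: [449.4, 338.7, 71.3]
tcp_rot: [-3.14, -0.0, 1.691]
contact_force: [-0.5, -0.7, 0.0]
grip_width: 92.1
```

>>> play_rows(moves=[0,0,0,10,0,0,0,0,25,0,0,0,0,36,0,0,0,0,43,0,0,0,0,45,0,0,0,0,46,0,0,0,0,46,0,255,0,0,46,0])

```text
time: 28.22
tool_pos: [451.9, 335.8, 27.3]
tcp_rot: [3.141, -0.0, 1.689]
contact_force: [0.2, -0.5, -0.3]
grip_width: 88.5
```

>>> play_rows(moves=[255,0,0,0,0,255,0,0,0,0,255,0,0,0,0,255,0,0,0,0,255,0,0,0,0,255,0,0,0,0])

```text
time: 28.72
tool_pos: [451.4, 336.0, 27.0]
tcp_rot: [3.141, -0.0, 1.689]
contact_force: [-0.1, -0.5, 2.2]
grip_width: 61.5
```

```bash
python3 -c "
from h import *
plan([(0,-8.5,100)])
"
```

```text
t 28.7 at [451.4 336.   27. ] loc [[-34.1 312.5]] yaw 1.689 grip 61.5 F [-0.1 -0.5  2.2] turn -1.0
(0, -8.5, 100) -> [-320.3   39.8  -73. ]
```

>>> play_rows(moves=[255,0,0,-25,0,255,0,0,-55,0,255,-40,5,-65,0,255,-80,10,-65,-1,255,-120,15,-65,-1,255,-160,20,-65,-1,255,-200,25,-65,-1,255,-240,30,-65,-1])

```text
time: 29.38
tool_pos: [509.5, 99.4, 91.8]
tcp_rot: [3.141, -0.0, 1.707]
contact_force: [1.2, -0.3, -0.8]
grip_width: 61.7
```

>>> play_rows(moves=[255,-40,5,0,0,255,-70,10,0,0,255,-80,10,0,0,255,-80,10,0,0,255,-80,10,0,0,255,-80,10,0,0])

```text
time: 29.88
tool_pos: [529.6, 24.7, 91.6]
tcp_rot: [-3.141, -0.001, 1.708]
contact_force: [-1.0, -0.3, -0.2]
grip_width: 61.4
```

```bash
python3 -c "
from h import *
plan([(0,-8.5,37.5)])
s=cap('side');crop(s,'sb11.png',230,150,330,250,6)
"
```

```text
t 29.9 at [529.6  24.7  91.6] loc [[ 1.1 -6.6]] yaw 1.708 grip 61.4 F [-1.  -0.3 -0.2] turn 0.0
(0, -8.5, 37.5) -> [-1.9 -1.1 54.1]
```

View pics/sb11.png

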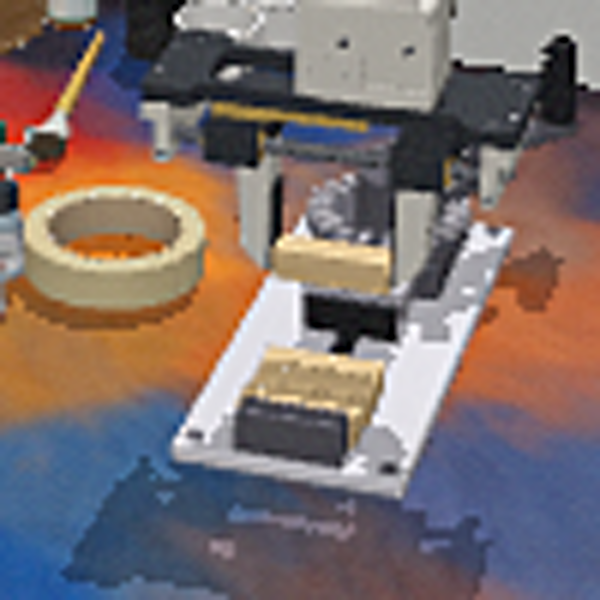

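>>> play_rows(moves=[255,-2,-1,14,0,255,-2,-1,28,0,255,-2,-1,40,0,255,-2,-1,48,0,255,-2,-1,52,0,255,-2,-1,54,0,255,-2,-1,54,0,255,-2,-1,54,0])

```text
time: 30.6
tool_pos: [529.8, 21.4, 38.2]
tcp_rot: [3.141, 0.0, 1.707]
contact_force: [1.6, 0.1, -0.3]
grip_width: 61.4
```

>>> play_rows(moves=[255,0,0,0,0])

```text
time: 30.68
tool_pos: [529.9, 21.2, 38.3]
tcp_rot: [3.14, 0.0, 1.707]
contact_force: [0.3, 0.1, 0.0]
grip_width: 61.6
```

```bash
python3 -c "
from h import *
plan([(0,-5,37.5)])
s=cap('side');crop(s,'sb12.png',230,150,330,250,6)
t=cap('top');blanks(t,(120,180,215,265));crop(t,'tb12.png',115,185,175,255,8)
"
```

```text
t 30.7 at [529.9  21.2  38.3] loc [[  0.9 -10.1]] yaw 1.707 grip 61.6 F [0.3 0.1 0. ] turn -0.0
(0, -5, 37.5) -> [ 5.1 -0.9  0.8]
px [134. 216.] g [533.2 418. ] L 104 W 84 ang -14.9
```

View pics/sb12.png

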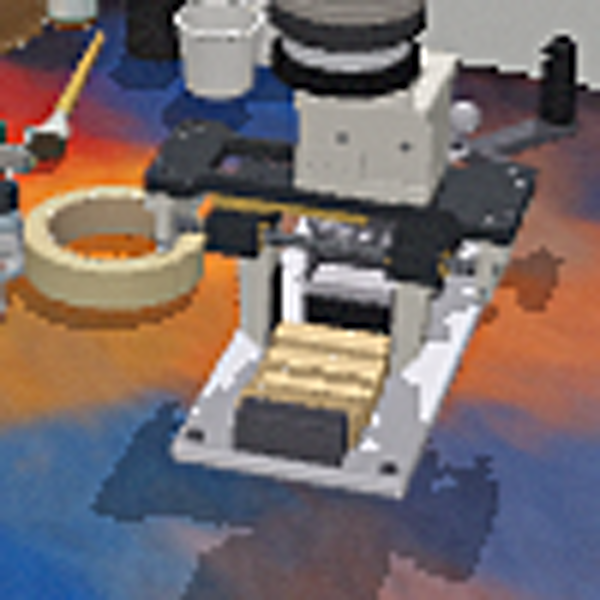

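View pics/tb12.png

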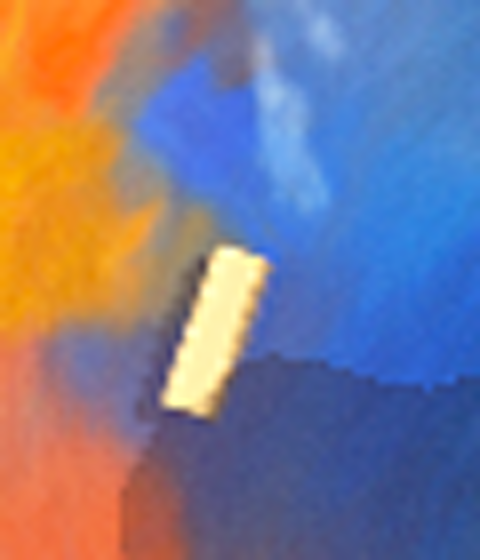

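>>> play_rows(moves=[255,2,-1,0,0,255,5,-1,1,0,255,5,-1,1,0,0,5,-1,1,0,0,5,-1,1,0,0,5,-1,-10,0,0,5,-1,-35,0,0,5,-1,-60,0])

```text
time: 31.45
tool_pos: [527.1, 26.0, 98.2]
tcp_rot: [-3.139, -0.001, 1.707]
contact_force: [0.3, -0.6, -0.3]
grip_width: 89.0
```

>>> play_rows(moves=[0,0,0,0,0,0,0,0,0,0,0,0,0,0,0])

```text
time: 31.7
tool_pos: [527.6, 26.0, 97.8]
tcp_rot: [-3.142, -0.0, 1.707]
contact_force: [-0.9, 0.2, -0.5]
grip_width: 91.6
```

```bash
python3 -c "
from h import *
t=cap('top');print(plane(t,[[142,226.25]],15))
plan([(514.6,401.8,60),(514.6,401.8,27)],gyaw(-15.5),'w')
"
```

```text
[[515.02500876 401.84277712  15.        ]]
t 31.8 at [527.2  26.   97.3] loc [[-1. -5.]] yaw 1.707 grip 91.6 F [0.7 0.3 1. ] turn 23.3
(514.6, 401.8, 60) -> [374.   38.3  37.3]
(514.6, 401.8, 27) -> [374.   38.3  70.3]
```

>>> play_rows(moves=[0,40,4,0,5,0,80,8,0,10,0,120,12,0,15,0,160,16,0,20,0,200,20,0,23.3,0,240,25,0,23.3,0,280,29,0,23.3,0,320,33,0,23.3])

```text
time: 32.42
tool_pos: [516.1, 349.2, 96.4]
tcp_rot: [-3.14, 0.002, 1.3]
contact_force: [0.8, 0.4, -0.8]
grip_width: 91.9
```

```bash
python3 -c "
from h import *
plan([(514.6,401.8,60),(514.6,401.8,27)],gyaw(-15.5),'w')
"
```

```text
t 32.4 at [516.1 349.2  96.4] loc [[ 31.8 316.7]] yaw 1.300 grip 91.9 F [ 0.8  0.4 -0.8] turn -0.0
(514.6, 401.8, 60) -> [ 50.3 -15.5  36.4]
(514.6, 401.8, 27) -> [ 50.3 -15.5  69.4]
```

>>> play_rows(moves=[0,30,-9,0,0,0,50,-15,8,0,0,50,-15,24,0,0,50,-15,40,0,0,50,-15,54,0,0,50,-15,63,0,0,50,-15,66,0,0,50,-15,66,0])

```text
time: 33.08
tool_pos: [515.5, 399.2, 30.3]
tcp_rot: [-3.14, 0.002, 1.3]
contact_force: [-0.1, -0.4, 0.5]
grip_width: 91.7
```

```bash
python3 -c "
from h import *
s=cap('side');crop(s,'sb13.png',170,180,290,310,5)
plan([(514.6,401.8,27)],gyaw(-15.5),'w')
"
```

```text
t 33.1 at [516.1 399.5  31.4] loc [[ 38.6 366.5]] yaw 1.300 grip 91.8 F [ 0.6 -0.2  0.1] turn -0.0
(514.6, 401.8, 27) -> [ 1.8 -2.1  4.4]
```

View pics/sb13.png

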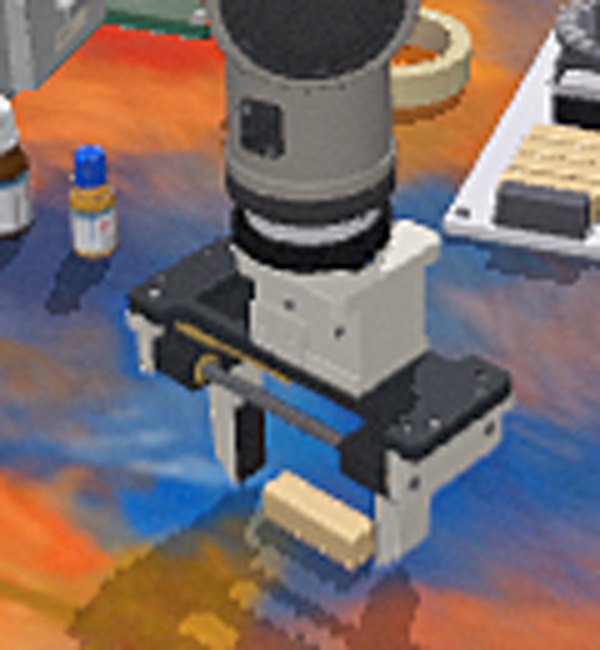

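>>> play_rows(moves=[0,2,-2,3,0,0,2,-2,4,0,255,2,-2,4,0,255,2,-2,4,0,255,2,-2,4,0,255,2,-2,4,0,255,2,-2,4,0,255,2,-2,4,0])

```text
time: 33.8
tool_pos: [514.8, 402.2, 27.9]
tcp_rot: [3.141, -0.0, 1.3]
contact_force: [-0.8, 0.6, 0.7]
grip_width: 61.8
```

>>> play_rows(moves=[255,0,0,0,0,255,0,0,0,0])

```text
time: 33.97
tool_pos: [514.8, 402.2, 27.9]
tcp_rot: [3.141, -0.0, 1.3]
contact_force: [-0.6, -0.6, 1.3]
grip_width: 61.5
```

```bash
python3 -c "
from h import *
plan([(0,-28,100)])
"
```

```text
t 34.0 at [514.8 402.2  27.9] loc [[ 37.7 369.4]] yaw 1.300 grip 61.5 F [-0.6 -0.6  1.3] turn -23.3
(0, -28, 100) -> [-379.8  122.7  -72.1]
```

>>> play_rows(moves=[255,0,0,-25,0,255,0,0,-55,0,255,-35,11,-65,-5,255,-70,23,-65,-10,255,-108,35,-65,-15,255,-146,47,-65,-20,255,-184,59,-65,-23.3,255,-222,72,-65,-23.3])

```text
time: 34.63
tool_pos: [524.3, 167.3, 92.8]
tcp_rot: [3.141, -0.0, 1.71]
contact_force: [1.5, -0.9, -1.1]
grip_width: 61.8
```

```bash
python3 -c "
from h import *
plan([(0,-28,93)])
t=cap('top');crop(t,'tb14.png',225,185,375,260,5)
"
```

```text
t 34.6 at [524.3 167.3  92.8] loc [[ 15.2 135.4]] yaw 1.710 grip 61.8 F [ 1.5 -0.9 -1.1] turn 0.2
(0, -28, 93) -> [-163.4  -15.7   -0.2]
```

View pics/tb14.png

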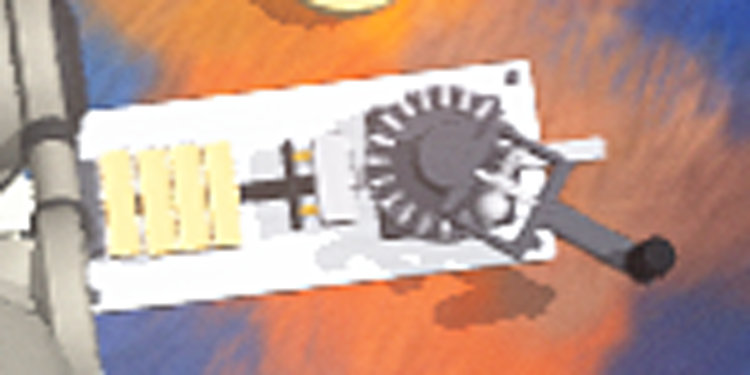

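>>> play_rows(moves=[255,-38,-4,0,0,255,-76,-8,0,0,255,-114,-12,0,0,255,-145,-15,0,0,255,-162,-16,0,0,255,-162,-16,0,0,255,-162,-16,0,0,255,-162,-16,0,0])

```text
time: 35.35
tool_pos: [530.7, 7.1, 92.7]
tcp_rot: [-3.142, -0.0, 1.707]
contact_force: [-0.2, -0.4, -0.3]
grip_width: 61.7
```

>>> play_rows(moves=[255,0,0,0,0,255,0,0,0,0])

```text
time: 35.52
tool_pos: [530.7, 7.6, 92.7]
tcp_rot: [-3.142, -0.0, 1.708]
contact_force: [-0.1, 0.3, -0.1]
grip_width: 61.4
```

```bash
python3 -c "
from h import *
plan([(0,-27,38)])
s=cap('side');crop(s,'sb15.png',230,130,330,240,6)
"
```

```text
t 35.5 at [530.7   7.6  92.7] loc [[ -0.1 -23.7]] yaw 1.708 grip 61.4 F [-0.1  0.3 -0.1] turn 0.1
(0, -27, 38) -> [-3.3  0.1 54.7]
```

View pics/sb15.png

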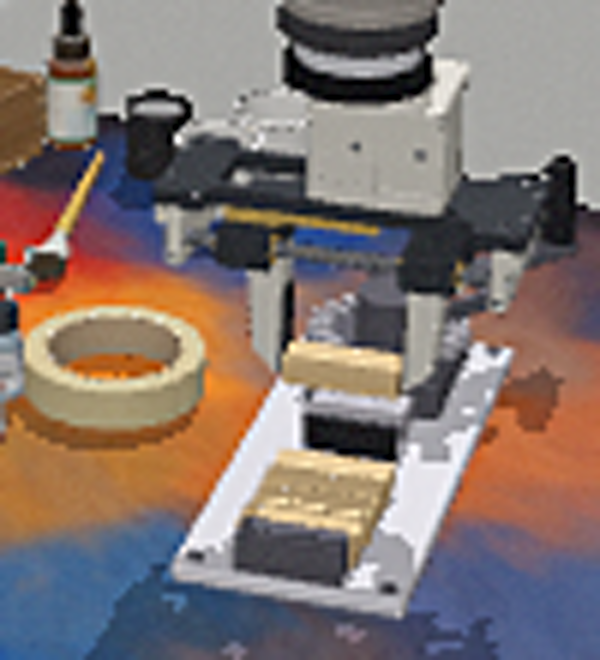

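>>> play_rows(moves=[255,-3,0,14,0,255,-3,0,28,0,255,-3,0,40,0,255,-3,0,48,0,255,-3,0,52,0,255,-3,0,54,0,255,-3,0,54,0,255,-3,0,54,0])

```text
time: 36.23
tool_pos: [531.6, 3.4, 39.2]
tcp_rot: [3.141, 0.0, 1.707]
contact_force: [0.7, -0.7, 0.3]
grip_width: 61.8
```

```bash
python3 -c "
from h import *
s=cap('side');crop(s,'sb16.png',240,170,320,250,7)
plan([(0,-25,38)])
"
```

```text
t 36.3 at [531.6   3.4  39.3] loc [[  0.2 -28. ]] yaw 1.707 grip 61.7 F [ 0.4 -0.1 -0.7] turn -0.0
(0, -25, 38) -> [ 3.  -0.2  1.3]
```

View pics/sb16.png

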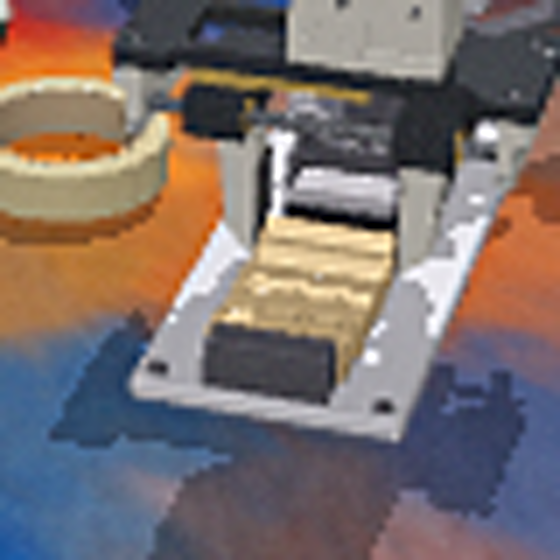

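>>> play_rows(moves=[255,2,0,1,0,255,3,0,1,0,255,3,0,1,0,0,3,0,1,0,0,3,0,1,0,0,3,0,-10,0,0,3,0,-40,0,0,3,0,-80,0])

```text
time: 36.95
tool_pos: [528.9, 6.5, 117.9]
tcp_rot: [-3.136, -0.002, 1.706]
contact_force: [0.8, 0.0, 0.1]
grip_width: 89.4
```

>>> play_rows(moves=[255,0,-10,-40,0,255,-20,-40,-50,0,255,-60,-70,-50,0,255,-100,-75,-50,0,255,-120,-75,-50,0,255,-120,-75,-50,0,255,-120,-75,-50,0,255,-120,-75,-50,0])

```text
time: 37.62
tool_pos: [472.6, -122.4, 169.1]
tcp_rot: [3.141, -0.0, 1.706]
contact_force: [1.5, 0.6, 0.8]
grip_width: 43.4
```

```bash
python3 -c "
from h import *
plan([(-72,-152,150),(-72,-152,100)])
t=cap('top');crop(t,'tb17.png',225,185,375,260,5)
s=cap('side');crop(s,'sb17.png',240,130,340,240,6)
plan([(-72,-152,150),(-72,-152,100)])
"
```

```text
t 37.6 at [ 472.6 -122.4  169.1] loc [[ -75.4 -144.6]] yaw 1.706 grip 43.4 F [1.5 0.6 0.8] turn -0.1
(-72, -152, 150) -> [-7.4  3.4 19.1]
(-72, -152, 100) -> [-7.4  3.4 69.1]
t 37.7 at [ 472.6 -121.7  168.8] loc [[ -75.2 -143.9]] yaw 1.708 grip 35.3 F [-0.5  0.4  0.6] turn 0.0
(-72, -152, 150) -> [-8.1  3.2 18.8]
(-72, -152, 100) -> [-8.1  3.2 68.8]
```

View pics/sb17.png

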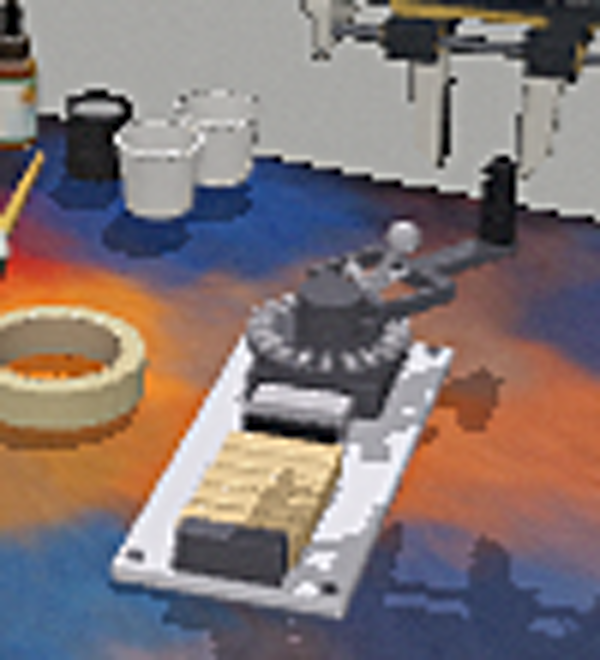

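View pics/tb17.png

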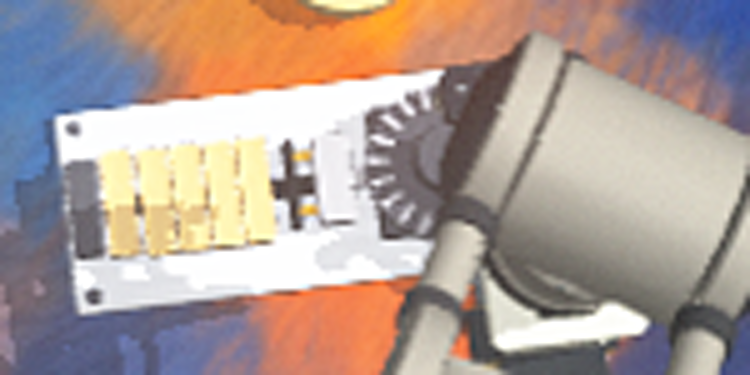

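>>> play_rows(moves=[255,-8,1,0,0,255,-8,1,0,0,255,-8,1,10,0,255,-8,1,20,0,255,-8,1,35,0,255,-8,1,50,0,255,-8,1,62,0,255,-8,1,67,0])

```text
time: 38.38
tool_pos: [474.1, -129.9, 100.1]
tcp_rot: [-3.139, -0.002, 1.707]
contact_force: [0.4, -0.0, 0.2]
grip_width: 0.5
```

```bash
python3 -c "
from h import *
s=cap('side');crop(s,'sb18.png',260,110,350,210,6)
plan([(-74,-152,100),(-36,-166,100)])
"
```

```text
t 38.4 at [ 474.1 -129.9  100. ] loc [[ -74.9 -152.3]] yaw 1.707 grip 0.4 F [-0.5 -0.1 -0.1] turn 0.0
(-74, -152, 100) -> [0.3 0.9 0. ]
(-36, -166, 100) -> [-13.7  38.9   0. ]
```

View pics/sb18.png

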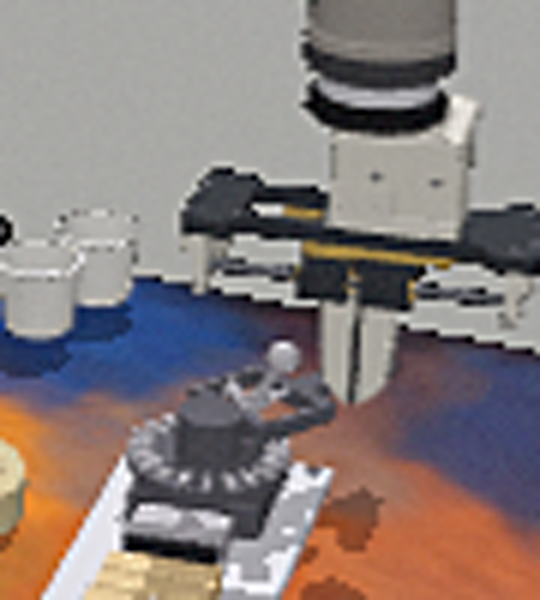

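>>> play_rows(moves=[255,-2,10,0,0,255,-5,20,0,0,255,-9,28,0,0,255,-12,35,0,0,255,-14,40,0,0,255,-14,40,0,0,255,-8,20,0,0,255,0,0,0,0])

```text
time: 39.1
tool_pos: [474.9, -130.7, 101.6]
tcp_rot: [3.141, 0.0, 1.707]
contact_force: [-1.0, 0.5, -0.2]
grip_width: 0.7
```

```bash
python3 -c "
from h import *
s=cap('side');crop(s,'sb19.png',260,110,350,210,6)
plan([(-74,-152,100),(-36,-166,100)])
"
```

```text
t 39.1 at [ 469.9 -128.6  100.9] loc [[ -78.8 -150.4]] yaw 1.707 grip 0.2 F [-3.6  2.2 -0.8] turn 0.0
(-74, -152, 100) -> [-1.6  4.8  0.9]
(-36, -166, 100) -> [-15.6  42.8   0.9]
```

View pics/sb19.png

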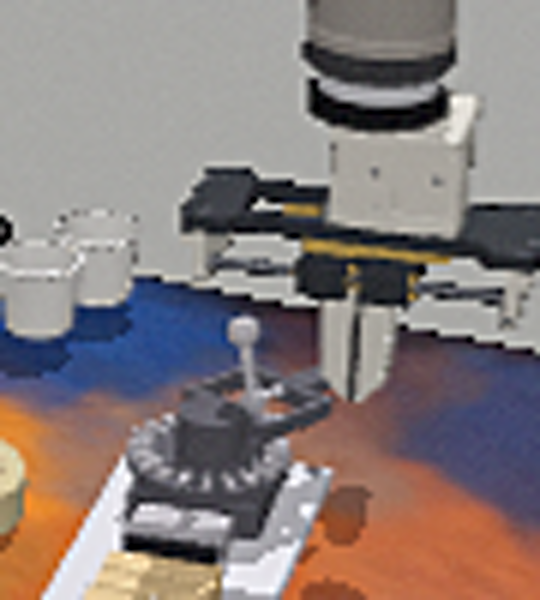

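>>> play_rows(moves=[200,0,0,-35,0,100,0,0,-65,0,0,-30,0,-65,0,0,-60,0,-65,0,0,-86,4,-65,0,0,-86,4,-65,0,0,-86,4,-65,0,0,-86,4,-65,0])

```text
time: 39.82
tool_pos: [489.9, -214.6, 166.4]
tcp_rot: [-3.141, -0.001, 1.706]
contact_force: [-1.1, -0.8, 0.4]
grip_width: 49.2
```

```bash
python3 -c "
from h import *
s=cap('side');crop(s,'sb20.png',260,110,350,210,6)
plan([(-74,-237,98)])
"
```

```text
t 39.9 at [ 490.  -214.2  166.5] loc [[ -70.6 -238. ]] yaw 1.707 grip 53.0 F [ 0.1 -0.   0.2] turn -0.0
(-74, -237, 98) -> [ 1.  -3.4 68.5]
```

View pics/sb20.png

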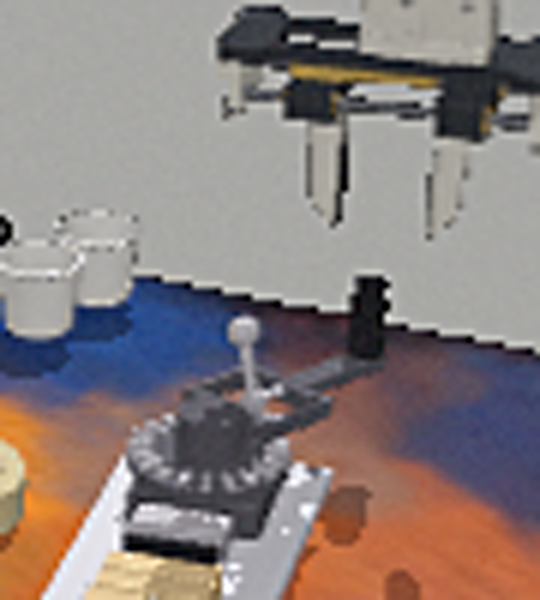

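>>> play_rows(moves=[90,-2,0,15,0,90,-2,0,35,0,90,-2,0,52,0,90,-2,0,63,0,90,-2,0,67,0,183,-2,0,68,0,183,-2,0,68,0,183,-2,0,68,0])

```text
time: 40.53
tool_pos: [491.1, -217.1, 99.5]
tcp_rot: [3.14, 0.001, 1.707]
contact_force: [0.6, -0.5, -0.1]
grip_width: 43.8
```

>>> play_rows(moves=[183,0,0,0,0,183,0,0,0,0,183,0,0,0,0])

```text
time: 40.78
tool_pos: [491.1, -217.2, 99.3]
tcp_rot: [3.14, 0.0, 1.707]
contact_force: [0.8, 0.4, 0.8]
grip_width: 26.9
```

```bash
python3 -c "
from h import *
s=cap('side');crop(s,'sb21.png',260,110,350,210,6)
plan([(77.6,-235.6,98),(-78.4,-235.6,98)])
"
```

```text
t 40.8 at [ 491.1 -217.2   99.2] loc [[ -69.9 -241. ]] yaw 1.706 grip 26.6 F [0.3 0.9 0.1] turn -0.0
(77.6, -235.6, 98) -> [  5.5 147.5   1.2]
(-78.4, -235.6, 98) -> [ 5.4 -8.5  1.2]
```

View pics/sb21.png

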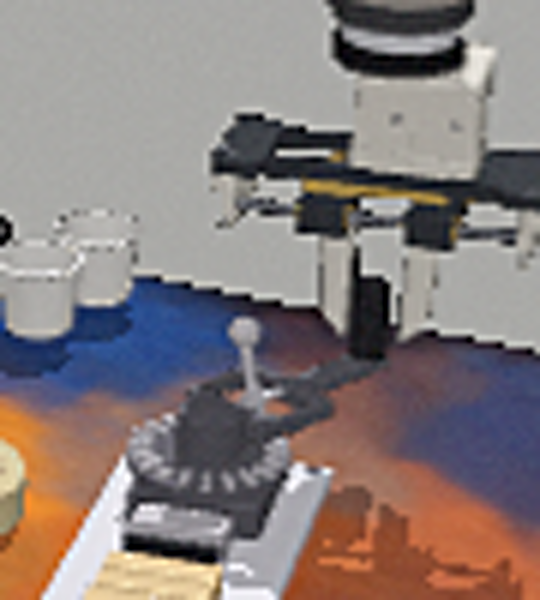

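>>> play_rows(moves=[183,-6,12,0,0,183,-10,23,0,0,183,-17,47,0,0,183,-20,72,0,0,183,-17,96,0,0,183,-10,118,0,0,183,-10,118,0,0,183,-10,118,0,0])

```text
time: 41.5
tool_pos: [609.0, -210.7, 98.2]
tcp_rot: [-3.141, -0.0, 1.708]
contact_force: [-0.4, 0.3, -0.4]
grip_width: 25.9
```

```bash
python3 -c "
from h import *
plan([(77.6,-235.6,98)])
s=cap('side');crop(s,'sb22.png',240,130,340,240,6)
t=cap('top');crop(t,'tb22.png',230,190,310,250,9)
"
```

```text
t 41.5 at [ 609.  -210.7   98.2] loc [[  47.8 -250.6]] yaw 1.708 grip 25.9 F [-0.4  0.3 -0.4] turn 0.0
(77.6, -235.6, 98) -> [15.  29.8  0.2]
```

View pics/sb22.png

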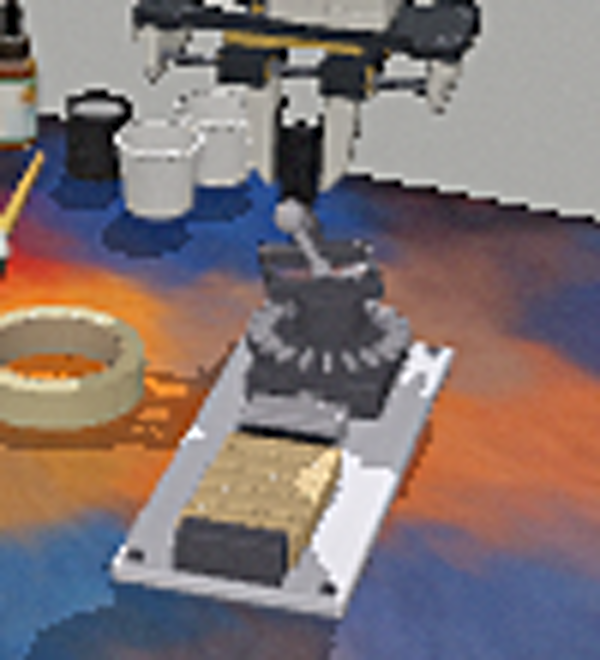

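View pics/tb22.png

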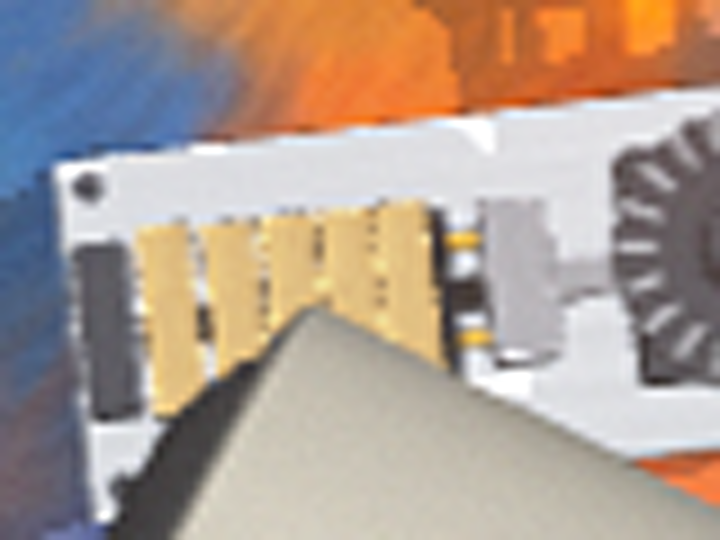

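>>> play_rows(moves=[183,5,12,0,0,183,10,22,0,0,183,14,28,0,0,183,15,30,0,0,183,15,30,0,0])

```text
time: 42.02
tool_pos: [635.4, -192.6, 98.6]
tcp_rot: [-3.14, -0.0, 1.706]
contact_force: [-3.9, -2.0, -0.2]
grip_width: 26.3
```

```bash
python3 -c "
from h import *
plan([(77.6,-235.6,98)])
s=cap('side');crop(s,'sb23.png',240,130,340,240,6)
t=cap('top');crop(t,'tb23.png',230,190,310,250,9)
"
```

```text
t 42.0 at [ 635.4 -192.6   98.6] loc [[  76.4 -236.3]] yaw 1.706 grip 26.3 F [-3.9 -2.  -0.2] turn -0.0
(77.6, -235.6, 98) -> [0.7 1.2 0.6]
```

View pics/tb23.png

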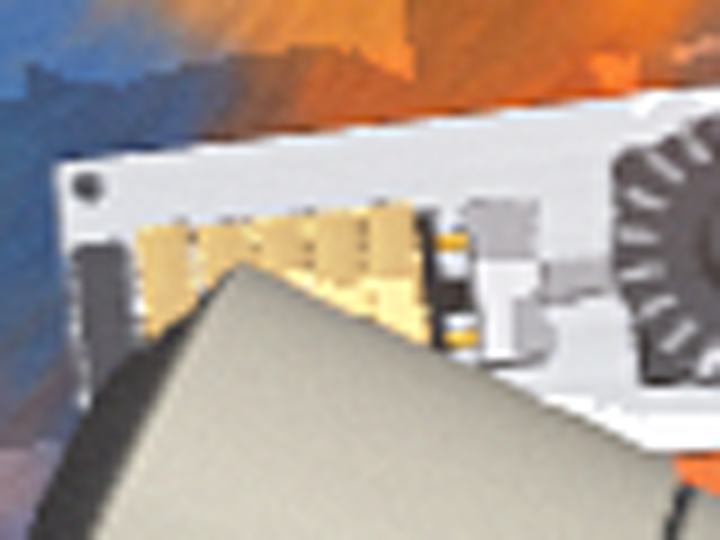

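>>> play_rows(moves=[183,-10,-21,0,0,183,-20,-44,0,0,183,-25,-68,0,0,183,-25,-93,0,0,183,-20,-118,0,0,183,-15,-130,0,0,183,-15,-130,0,0,183,-15,-130,0,0])

```text
time: 42.78
tool_pos: [510.2, -224.9, 99.4]
tcp_rot: [3.14, 0.001, 1.706]
contact_force: [-1.2, -0.9, 0.4]
grip_width: 25.8
```

```bash
python3 -c "
from h import *
plan([(-48.7,-251,98),(3,-261,98)])
s=cap('side');crop(s,'sb24.png',240,130,340,240,6)
t=cap('top');crop(t,'tb24.png',230,190,310,250,9)
"
```

```text
t 42.8 at [ 510.2 -224.9   99.4] loc [[ -52.  -251.3]] yaw 1.706 grip 25.8 F [-1.2 -0.9  0.4] turn -0.1
(-48.7, -251, 98) -> [0.3 3.3 1.4]
(3, -261, 98) -> [-9.7 55.   1.4]
```

View pics/tb24.png

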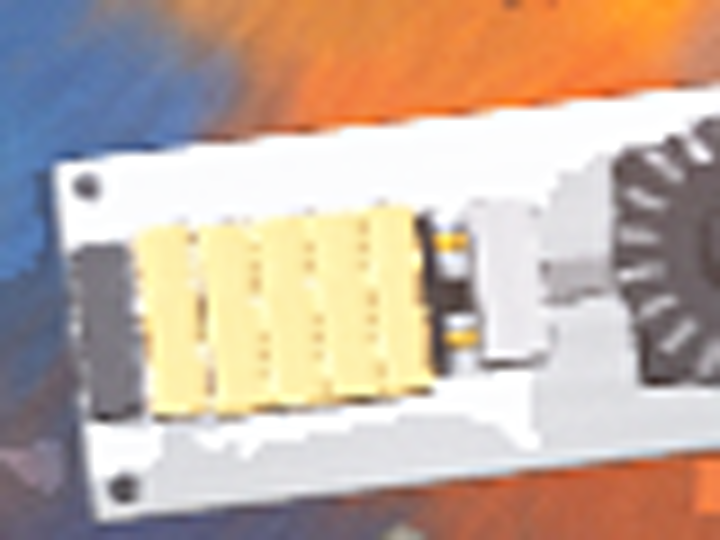

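View pics/sb24.png

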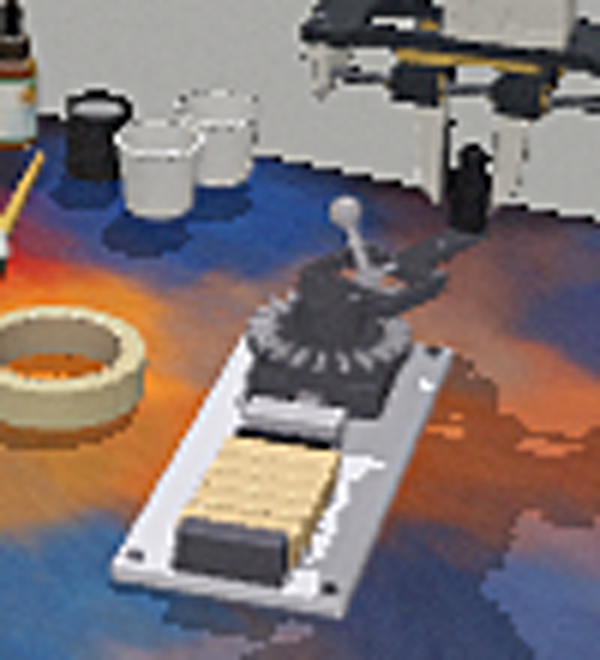

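>>> play_rows(moves=[183,-4,15,0,0,183,-7,30,0,0,183,-9,42,0,0,183,-10,54,0,0,183,-9,66,0,0,183,-9,66,0,0,183,-9,66,0,0])

```text
time: 43.47
tool_pos: [577.2, -224.5, 98.2]
tcp_rot: [3.141, -0.0, 1.707]
contact_force: [-0.4, -0.3, -0.0]
grip_width: 25.9
```

```bash
python3 -c "
from h import *
plan([(39,-255.4,98),(60,-245.7,98)])
t=cap('top');crop(t,'tb25.png',230,190,310,250,9)
"
```

```text
t 43.5 at [ 577.2 -224.5   98.2] loc [[  14.4 -259.9]] yaw 1.707 grip 25.9 F [-0.4 -0.3 -0. ] turn 0.0
(39, -255.4, 98) -> [ 4.5 24.6  0.2]
(60, -245.7, 98) -> [14.2 45.6  0.2]
```

View pics/tb25.png

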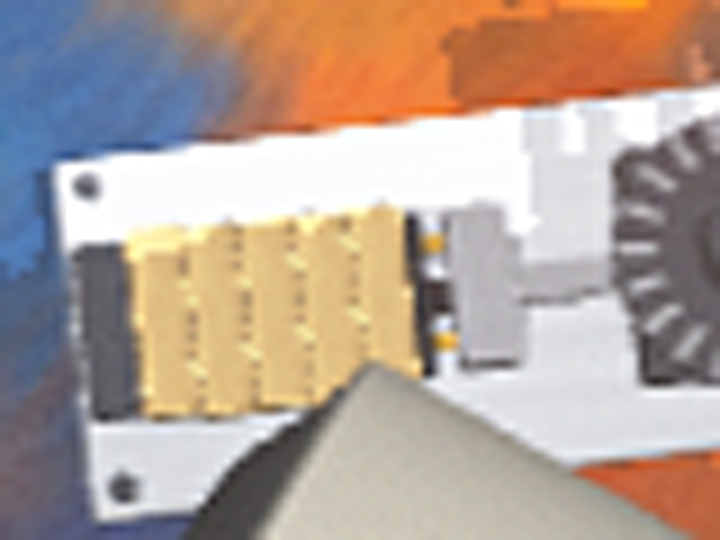

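>>> play_rows(moves=[183,1,5,0,0,183,1,9,0,0,183,2,12,0,0,183,2,12,0,0,183,2,12,0,0])

```text
time: 43.93
tool_pos: [587.4, -221.3, 98.4]
tcp_rot: [-3.14, 0.0, 1.707]
contact_force: [-2.2, -3.0, -0.4]
grip_width: 25.9
```

```bash
python3 -c "
from h import *
plan([(39,-255.4,98),(60,-245.7,98)])
t=cap('top');crop(t,'tb26.png',230,190,310,250,9)
s=cap('side');crop(s,'sb26.png',240,130,340,240,6)
"
```

```text
t 43.9 at [ 587.4 -221.3   98.4] loc [[  24.9 -258.2]] yaw 1.707 grip 25.9 F [-2.2 -3.  -0.4] turn -0.0
(39, -255.4, 98) -> [ 2.8 14.1  0.4]
(60, -245.7, 98) -> [12.5 35.1  0.4]
```

View pics/tb26.png

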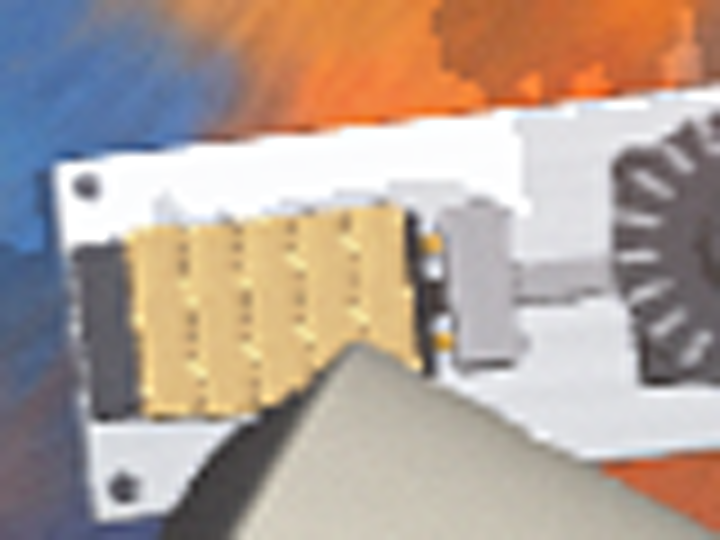

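View pics/sb26.png

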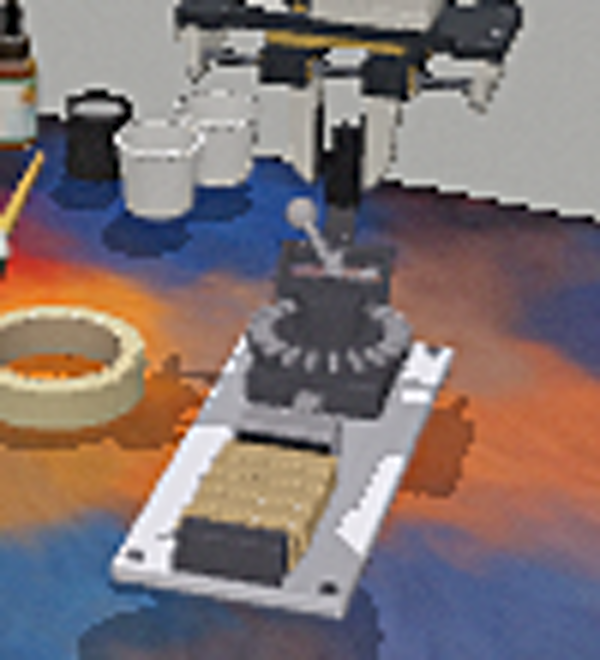

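>>> play_rows(moves=[183,1,3,0,0,183,1,6,0,0,183,1,6,0,0,183,1,4,0,0,183,0,2,0,0,183,0,1,0,0])

```text
time: 44.53
tool_pos: [589.3, -220.8, 99.0]
tcp_rot: [3.14, -0.0, 1.706]
contact_force: [0.8, -1.1, -0.1]
grip_width: 25.4
```

```bash
python3 -c "
from h import *
plan([(39,-255.4,98),(60,-245.7,98)])
t=cap('top');crop(t,'tb27.png',250,200,300,240,14)
"
```

```text
t 44.5 at [ 589.3 -220.8   99. ] loc [[  27.  -257.9]] yaw 1.706 grip 25.4 F [ 0.8 -1.1 -0.1] turn -0.0
(39, -255.4, 98) -> [ 2.5 12.   1. ]
(60, -245.7, 98) -> [12.2 33.   1. ]
```

View pics/tb27.png

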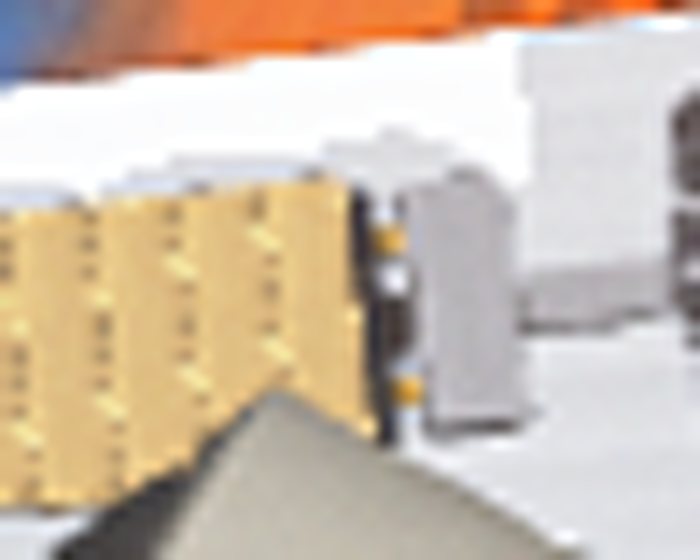

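```bash
python3 -c "
from h import *
t=cap('top')
import glob
def sc(name,off,s):
    im=cv2.imread('pics/'+name);im=cv2.resize(im,None,fx=1/s,fy=1/s,interpolation=cv2.INTER_AREA);return im,off
for name,off,s in(('tb22.png',(230,190),9),('tb24.png',(230,190),9),('tb25.png',(230,190),9),('tb26.png',(230,190),9),('tb27.png',(250,200),14)):
    im,o=sc(name,off,s);im=im.astype(float)
    Y=(im[:,:,2]-im[:,:,0])  # yellow-ness
    x0=275-o[0];x1=290-o[0];y0=214-o[1];y1=232-o[1]
    print(name);print(Y[y0:y1:1,x0:x1].astype(int)[0:18][[1,2,3,4,12,13,14,15]])
"
```

```text
tb22.png
[[ 97  93  63  15   3   6  27  36   4  -4  -1   1  -1   0   2]
 [ 96  92  73  15  70 140 156 141  48  -3  -1  -3  -2   1   1]
 [ 97  98  86  11  44  97  98  79  16  -5  -2   1   0  -1  -1]
 [ 96  98  85  13   6   0  -2  -5  -3  -1   0   1   1  -2   0]
 [ 97  95  98  85  14  -3  16  52  51  20  -5  -1  -3  -2  -2]
 [ 99  98 100  84  17  29 102 156 145  73  -3  -5  -1  -3  -2]
 [ 82  97 101  88  33  25  53  59  51  28  -2  -4  -3  -3  -2]
 [ 25  49  85  88  38   3  -3  -6  -7  -3   0  -1  -3  -4  -3]]
tb24.png
[[ 88  40   9   2   0   8  16  -1  -2  -1   0  -1  -1  -2  -1]
 [ 88  67  27 105 141 144 111   6  -4  -2  -1  -1  -2  -1  -2]
 [ 91  81  21  91 153 121  79  13  -3  -1  -1  -2  -1   0  -1]
 [ 68  54  13   6   6   0   0   3  -2  -1  -1  -1  -1  -1  -2]
 [ 81  89  86  13   9  15  30  46  14  -3  -3  -3  -2  -3  -2]
 [ 79  87  85  17  72 136 148 132  33  -4  -3  -3  -2  -3  -3]
 [ 80  88  83  15  35  77  85  55  11  -3  -2  -1  -2  -3  -2]
 [ 79  87  85  21   6  -1  -2  -4  -1  -1   0  -1  -2  -2   2]]
tb25.png
[[ 11  -1  -4  -1   4  -2  -4  -2   0   1   1  -3  -1  -1  -4]

[... 769 characters left out ...]
85  31  11  77 125  45  -3  -4  -4  -2  -2  -1  -2  -6  -4]
 [ 86  37  12  68 114  41  -3  -5  -1  -2  -3   0  -2  -4  -5]
 [ 92  59   5  -2  -2  -1  -5  -3  -1  -3  -3  -1  -3  -7  -6]]
tb27.png
[[  9  -2  -3   1  -3  -2  -2   0   0   1  -3  -3  -4  -5  -2]
 [ 10  28  73  72   0  -2  -1  -2  -2   1   1  -2  -4  -2  -4]
 [ 14  30  95  91   4  -2  -1  -2  -1   1  -1  -5  -4  -5  -5]
 [ 20   9  18  12  -1  -3  -1   0   0   1  -2  -6  -5  -4  -5]
 [ 83  17   1   0   1   0  -1   0  -1  -1  -2  -2  -3  -4  -5]
 [ 84  29  15  77 114  27  -2  -3  -3  -2  -3   0  -2  -4  -4]
 [ 86  34  13  69 102  20  -4  -3  -2  -2  -3  -3  -4  -5  -5]
 [ 93  58   5  -2  -4  -3  -4  -1  -1  -2  -3  -1  -3  -8  -7]]
```

>>> play_rows(moves=[150,0,0,0,0,120,0,0,0,0,100,0,0,-20,0,100,0,0,-50,0,100,0,0,-85,0,100,-20,-40,-100,0,100,-20,-80,-100,0,100,-20,-120,-100,0])

```text
time: 45.3
tool_pos: [474.0, -257.7, 199.9]
tcp_rot: [3.139, 0.003, 1.707]
contact_force: [0.2, -0.9, -0.1]
grip_width: 55.8
```

>>> play_rows(moves=[100,0,-30,0,0,100,0,-60,0,0,100,0,-60,0,0,100,0,-60,0,0,100,0,-60,0,0,100,0,-60,0,0])

```text
time: 45.8
tool_pos: [415.9, -264.9, 198.8]
tcp_rot: [3.141, 0.0, 1.707]
contact_force: [0.5, 0.4, -0.2]
grip_width: 55.8
```

```bash
python3 -c "
from h import *
plan([])
t=cap('top');crop(t,'tb28.png',225,130,375,260,5)
s=cap('side');crop(s,'sb28.png',210,130,340,240,6)
"
```

```text
t 45.8 at [ 415.9 -264.9  198.8] loc [[-150.9 -278.1]] yaw 1.707 grip 55.8 F [ 0.5  0.4 -0.2] turn 0.0
```

View pics/tb28.png

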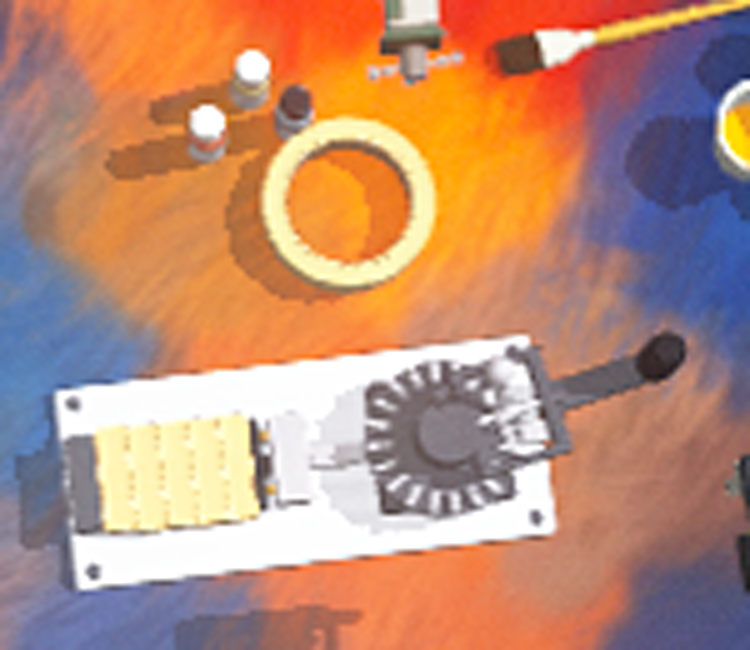

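View pics/sb28.png

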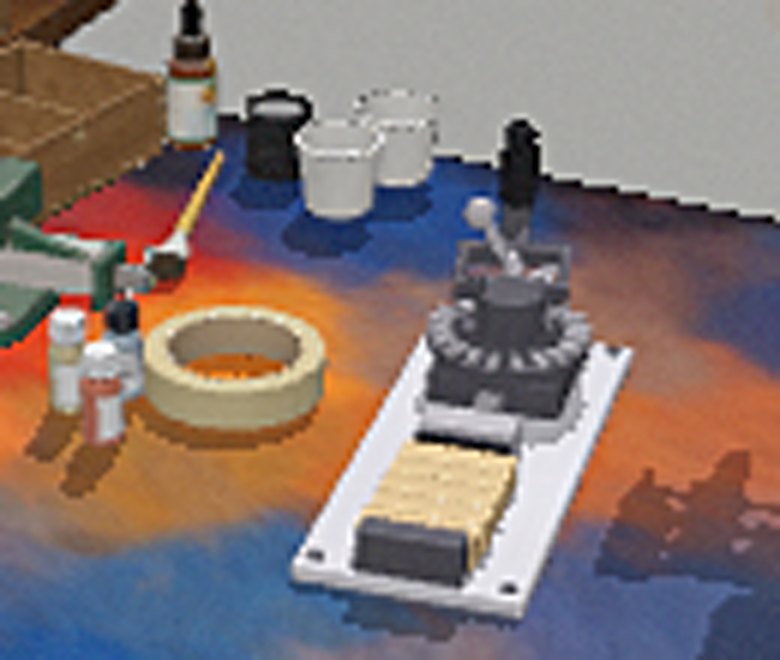

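```bash
python3 -c "
from h import *
t=cap('top')
f=lambda p:loc(plane(t,np.array(p,float)/5+[225,130],28)).round(1)
print(f([[95,430],[105,530],[248,417],[262,520]]),'centre',f([[95,430],[105,530],[248,417],[262,520]]).mean(0))
Y=(t['bgr'][:,:,2].astype(int)-t['bgr'][:,:,0]);print(Y[213:232,275:284])
print('table:');blanks(t,(125,180,215,265))
"
```

```text
[[ 31.5  65.7]
 [-27.4  66.6]
 [ 28.7 -23.9]
 [-32.2 -24.5]] centre [ 0.15  20.975]
[[ -6  -3   0  -2  -1   1  -1  -1   0]
 [ 13  -3   0   1  -2   0  -1   0  -1]
 [ 10   1  -6  -2  -3  -1  -1   0   0]
 [ 12  32  81  69  -6  -2  -1  -2  -1]
 [ 14  29 105  92  -5  -2   0  -1   0]
 [ 16  16  18   6  -3  -2   0  -1  -2]
 [ 36   8  -2  -4   3  -1   0   0   0]
 [ 33  12  -2  -4   5  -1  -2  -1  -2]
 [ 95  12  14  14   5  -2  -1   0  -1]
 [ 52  10  14  15   4  -2  -2  -1   0]
 [ 85   5  13  19   5  -2   0  -2   0]
 [ 84  14  15  16   3  -3   0  -1  -3]
 [ 91  14  12   5  -1  -1  -1  -1  -2]
 [ 90  19   2  -6  -5   0  -3  -1  -2]
 [ 91  32  16  85 128  19  -3  -2   1]
 [ 86  35  16  73 117  13  -3  -1  -2]
 [ 84  60   6  -1  -8  -2  -3  -1  -1]
 [ 67  61   8   0  -5   7   0   5   6]
 [ 69  96   8   0  -5  -6   2  -4  -3]]
table:
px [134. 211.] g [551.  431.7] L 88 W 54 ang 1.6
```

```bash
python3 -c "
from h import *
print(bot.close_job()); print(bot.get_obs()['time'])"
```

```text
the job is handed in; nothing more can be done
None
the job is handed in; nothing more can be done
```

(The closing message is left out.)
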